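# Load the hand-cranked sample changer

### The job

Take the hand crank from the steel tray, fit it on the square shaft of the sample changer and wind the stage fully out, about three turns. Lift every orange sample box off the top of its grey empty one and stand them all on the stage, leaving the grey boxes where they are; then wind the stage with its boxes fully back in under the hood and stand the crank upright in the steel tray again.

Things in the scene. Friction and masses are not known exactly. Their poses are not given: they have to be found in the camera images.
- stage (a joint): travel in m of the sample changer's flat stage: 0 = fully in under the hood, 0.200 = fully out in front of it. Geared to the shaft: 0.0667 m a full turn (0.01061 m/rad). It stays where it is left and does not yield to a push of less than about 10 N.
- shaft (a joint): angle in rad of the changer's upright square shaft: 0 = stage fully in, 18.85 (three full turns) = fully out, firm stops at both ends. Grows anticlockwise seen from above: turn anticlockwise to run the stage out, clockwise to run it in. Stiff: needs about 0.12 N m, or 2 N at the crank's handle.
- shaft_seat (a point): middle of the root of the square steel shaft end, on the flat top of the blue gearbox beside the hood, 45 mm above the worktop. z up; x and y turn with the shaft, square to its flats. The shaft end is 14 mm square and 22 mm high, with a 7 mm round cone on top (tip 29 mm above this point). Nothing under the crank's circle is higher than 72 mm above the worktop.
- stage_deck (a point): middle of the stage's upper face (black mat on an aluminium deck, 14 mm above the worktop); moves with it. x points into the hood (the stage runs out to -x), y across, z up. Free deck from -99 to +99 mm along x, with a lip 14 mm high at the front (-x), and 84 mm wide along y. The hood is white, 215 mm long and 72 mm high.
- crank_hub (a point): loose balanced hand crank, 0.35 kg, standing level on a dark foot 44 mm square, 32 mm high. Point: middle of the grip block, 24 mm square, 32 to 66 mm above the foot's underside, on the crank's axis, 52 mm up. z up, x along the arm to the handle. Grasp the block across y: the arm (+x, 18 mm wide, up to 42 mm) and counterweight (-x, 30 mm wide, up to 46 mm) stick out along x.
- crank_handle (a point): middle of the crank's upright black handle, a free-spinning sleeve of 24 mm diameter from 42 to 96 mm above the foot's underside (this point 72 mm), 60 mm from the crank's axis. Being free to spin it can be held with the gripper at a constant heading and carried round in a circle.
- crank_socket (a point): middle of the underside of the crank's foot (same axes as the hub point), the mouth of a square socket 17 mm wide and 32 mm deep, square to x and y. It drops over the shaft end any of four ways round; seated, this point meets the shaft_seat point and the foot stands on the gearbox. Not latched: lifted 29 mm it is off.
- hood_mouth (a point): middle of the hood's front edge at worktop height, fixed; x points into the hood. The mouth is 102 mm wide and open to 66 mm above the worktop. With the stage fully out the whole deck lies in the open before it, its far end at this edge.
- tray_floor (a point): middle of the floor of the shallow stainless tray in which the crank stands at the start: inside 126 (own x) x 196 mm (own y), rim 16 mm high, floor 2 mm thick; z up. Loose, 0.28 kg.
- sample_1_centre (a point): stackable plastic sample box, orange with white labels, 60 (own x) x 50 (own y) x 40 mm high over all: sides 34 mm high, then a plug 48 x 38 x 6 mm on top; recess 54 x 44 mm, 7 mm deep below; 0.14 kg. Point: centre, 20 mm above the underside; z up. May be absent. Starts nested on a grey box (its plug 6 mm inside the recess, 3 mm of play).
- sample_2_centre (a point): stackable plastic sample box, orange with white labels, 60 (own x) x 50 (own y) x 40 mm high over all: sides 34 mm high, then a plug 48 x 38 x 6 mm on top; recess 54 x 44 mm, 7 mm deep below; 0.14 kg. Point: centre, 20 mm above the underside; z up. May be absent. Starts nested on a grey box (its plug 6 mm inside the recess, 3 mm of play).
- sample_3_centre (a point): stackable plastic sample box, orange with white labels, 60 (own x) x 50 (own y) x 40 mm high over all: sides 34 mm high, then a plug 48 x 38 x 6 mm on top; recess 54 x 44 mm, 7 mm deep below; 0.14 kg. Point: centre, 20 mm above the underside; z up. May be absent. Starts nested on a grey box (its plug 6 mm inside the recess, 3 mm of play).
- empty_1_centre (a point): stackable plastic sample box, grey with black labels, empty, 60 (own x) x 50 (own y) x 40 mm high over all: sides 34 mm high, then a plug 48 x 38 x 6 mm on top; recess 54 x 44 mm, 7 mm deep below; 0.14 kg. Point: centre, 20 mm above the underside; z up. Stands on the worktop, under orange box 1 if that is present. It stays there.
- empty_2_centre (a point): stackable plastic sample box, grey with black labels, empty, 60 (own x) x 50 (own y) x 40 mm high over all: sides 34 mm high, then a plug 48 x 38 x 6 mm on top; recess 54 x 44 mm, 7 mm deep below; 0.14 kg. Point: centre, 20 mm above the underside; z up. Stands on the worktop, under orange box 2 if that is present. It stays there.
- empty_3_centre (a point): stackable plastic sample box, grey with black labels, empty, 60 (own x) x 50 (own y) x 40 mm high over all: sides 34 mm high, then a plug 48 x 38 x 6 mm on top; recess 54 x 44 mm, 7 mm deep below; 0.14 kg. Point: centre, 20 mm above the underside; z up. Stands on the worktop, under orange box 3 if that is present. It stays there.

How it is judged:
By the outcome, as a careful person would: the job done as asked, in the order asked, and still so for the second after the job is handed in, with the robot touching nothing.
Of sample_1, sample_2, sample_3 only 2 to 3 are there at a start; the rules pass over those that are not, and their reading is None.
At some moment in a run one of crank, steel_tray may be knocked a few centimetres aside while the robot is not near it.
Once in a run the grip may slacken for a moment while it holds something.
It also fails if it takes over 210 s, if anything falls off the work surface, if the arm or the gripper's body presses on something with over 40 N, if the wrist force passes 120 N, or if a joint passes its speed limit or range.

### The arm

A 6-joint arm with a two-finger parallel gripper is mounted at the origin on a cart in front of the work surface, level with it; the furniture and walls round the work are solid. World frame = base frame: x ahead of the robot, y to its left, z up, the work surface at z = 0. Lengths are in m, angles in degrees, forces in N, time in s.
With the tool pointing down it reaches from about 0.3 to 0.775 m from the base axis. Payload 14.6 kg.
Tool frame: the origin (TCP) lies on the centre line of the jaws, within the pads' length; the fingertips stand robot.tip_reach ahead of it and the grasp point (between the pads) lies 11 mm behind it (robot.tip_reach is the distance from the TCP to the fingertips, in m); z points along the fingers, y is the line along which they close (so a half turn about z gives the same grasp; the last joint's range is limited). The gripper opens to 94 mm and grips with 3 to 60 N. Pads are 16 mm wide; open, the fingers measure 119 mm over their backs; the gripper's body (75 mm by 177 mm) begins 78 mm behind the grasp point.
Start: joints at [-70.279, 17.183, 87.147, -0, 75.671, -3.816], TCP at [0.22, -0.504, 0.213] pointing down, gripper open.
Joint ranges: [-173.82, 173.82], [-45.26, 126.66], [13.44, 144.39], [-59.66, 239.66], [0, 175.72], [-146.38, 146.38]. Speed limits (degrees/s): [127.2, 127.2, 147.25, 180, 180, 180].

### API

Orientations are given as [roll, pitch, yaw] about the fixed x, y, z axes, in that order (R = Rz(yaw) Ry(pitch) Rx(roll)).
In Python, from station import robot gives the robot as it stands.
- The arm moves only by the tool send_rows, never from a script. Its argument "targets" is one flat list of numbers, 4 for each row, row after row: the shift along the tool's x, y, z in m, then the turn about the tool's z in rad. A call has 1 to 8 rows; each row shifts and turns the commanded pose from where the row before left it, along the tool's axes as they then stand; what a row does not reach is not made up. A row lasts 1/12 s, in which the tool goes at most 41.7 mm and 7.16 degrees, less where a joint would pass 70% of its speed; a pose out of reach is approached as far as the arm can. A call with a gripper value outside its range is refused whole. "gripper" is the finger opening in m, from 0 to 0.094, set as the call begins (left out, the last holds). The fingers move at their own pace and stop on an object; the grip force is fixed at half the most. Time passes only in rows, so rows that do not move let the fingers close. It gives the time, the measured TCP pose, the force, the opening and the grip force at its end, in the units of the state.
- robot.get_obs(): the state, without advancing time (a new reading comes with each control period).
- robot.grab_frame(name): name is "side" or "top"; returns the picture (400x640x3 uint8, red, green, blue); there is no depth.
- robot.get_calibration(name): a dict with "mtx" (3x3 intrinsics, pixels), "R" (3x3) and "t" (3): a world point X has camera coordinates R X + t. Camera axes: x right, y down, z forward; pixel columns grow to the right and rows downward; lengths in m; the calibration is good to about 2 mm. A picture is of the moment at which its call begins. get_calibration takes no time and is no camera call.
- robot.job_done(): hands the job in; it is judged then, once.
Trained networks look in the newest picture that a camera, given by its name, has taken for a name from the list of things; names that differ only in an ending like _2 or _b are one class to them, and where a whole thing is asked for, a point or a joint stands for the part that bears it (a point fixed in the world has none). Each returns a list of dicts, best first, with "p" (0 to 1); they miss things now and then, are a little off and sometimes report something else, mostly with a low value. They report only what shows in the picture. A call takes as long as a camera call.
- robot.regions_of(camera, query): "pixels" (400x640 bool, what is visible of it) and "bbox" ([left, top, right, bottom] in pixels, round what is visible of it).
- robot.pinpoint(camera, query): "point" ([row, column] in pixels: a listed point, or the origin of a listed thing).
The state is a dict: "time": time; "joint_pos": joint angles; "joint_velocities": joint speeds; "joint_torque": joint torques, N m; "tcp_pos": TCP position; "orientation": TCP orientation; "force": force on the tool from outside, world axes, zero at the start; "ft_torque": the same for the moment, N m; "grip_width": finger opening in m; "finger_force": force on a finger pad.
Only numpy, scipy, OpenCV 4.12 (cv2) and the standard library are available. Lean on these libraries where they do the work, as an engineer would, in place of code of your own. Each camera call takes 0.05 s, during which the arm holds its last target. There are 200 camera calls.

## Working session

There is one attempt and no reset: what is moved stays moved. The work goes in short steps, Python scripts to look and compute and a tool call to move; the robot and the scene stay as the last step left them, time stands still between calls to the robot, and variables do not carry over. Pictures are saved under pics/ and viewed, at most 14 in all, crops included, and the job is handed in when it is done.

Besides the shell and the picture viewer there is one more tool, called as a command line: name --argument value ..., lists and objects as JSON in quotes. send_rows: Moves the arm, as the interface text tells. Its arguments: {"type":"object","properties":{"targets":{"type":"array"},"gripper":{"type":"number"}},"required":["targets"]}

```bash
ls; mkdir -p pics
cat > h.py <<'E'
import numpy as np, cv2
from station import robot
def save(cam,name):
    f=robot.grab_frame(cam); cv2.imwrite('pics/'+name,cv2.cvtColor(f,cv2.COLOR_RGB2BGR)); return f
def ray(cam,rc):
    c=robot.get_calibration(cam); K,R,t=map(np.array,(c['mtx'],c['R'],c['t']))
    d=R.T@np.linalg.inv(K)@np.array([rc[1],rc[0],1.]); return -R.T@t, d
def at_z(cam,rc,z):
    o,d=ray(cam,rc); return o+d*(z-o[2])/d[2]
def proj(cam,X):
    c=robot.get_calibration(cam); p=np.array(c['mtx'])@(np.array(c['R'])@np.array(X)+np.array(c['t'])); return p[1]/p[2],p[0]/p[2]
def tri(a,b):
    (o1,d1),(o2,d2)=ray('top',a),ray('side',b)
    A=np.stack([d1,-d2],1); s=np.linalg.lstsq(A,o2-o1,rcond=None)[0]
    p,q=o1+s[0]*d1,o2+s[1]*d2; return (p+q)/2,np.linalg.norm(p-q)
E
python3 - <<'E'
from h import *
np.set_printoptions(precision=4,suppress=True)
for c in('top','side'):
    save(c,c+'0.png'); o,d=ray(c,(200,320)); print(c,o,d)
    for q in['shaft_seat','stage_deck','crank_hub','crank_handle','crank_socket','hood_mouth','tray_floor','sample_1_centre','empty_1_centre']:
        print(q,[(np.round(x['point'],1).tolist(),round(x['p'],2)) for x in robot.pinpoint(c,q)[:5]])
o=robot.get_obs(); print(o, robot.tip_reach)
E
```

```text
pics
top [ 0.3654 -0.0452  1.5229] [ 0.1395  0.0119 -0.9902]
shaft_seat [([179.0, 280.0], 0.6), ([214.6, 439.8], 0.3)]
stage_deck [([230.0, 231.3], 0.44)]
crank_hub [([178.2, 279.2], 0.7), ([245.6, 406.7], 0.51)]
crank_handle [([212.9, 225.9], 0.62), ([178.8, 278.2], 0.5), ([214.0, 440.7], 0.31)]
crank_socket [([231.8, 232.0], 0.77), ([214.6, 437.6], 0.44)]
hood_mouth [([194.8, 322.4], 0.96), ([245.0, 405.5], 0.43)]
tray_floor [([228.1, 232.7], 0.87), ([194.0, 323.0], 0.62)]
sample_1_centre [([201.3, 393.3], 0.57), ([227.7, 232.2], 0.49)]
empty_1_centre [([197.0, 391.8], 0.61)]
side [ 0.3271 -1.0803  0.5219] [ 0.1995  0.8873 -0.4161]
shaft_seat []
stage_deck []
crank_hub [([164.1, 267.0], 0.7)]
crank_handle []
crank_socket [([172.1, 269.6], 0.82)]
hood_mouth [([209.5, 335.3], 0.82)]
tray_floor [([174.5, 272.4], 0.85)]
sample_1_centre [([237.3, 350.6], 0.83)]
empty_1_centre [([247.4, 353.4], 0.52)]
{'time': 1.0, 'joint_pos': array([-70.279 ,  17.1816,  87.1462,   0.001 ,  75.6682,  -3.8158]), 'joint_velocities': array([ 0.0443,  0.0402, -0.1292,  0.0135, -0.0383, -0.0195]), 'joint_torque': array([  0.0006, -53.167 , -35.2915,   0.0709,   0.0214,  -0.    ]), 'tcp_pos': array([ 0.2196, -0.5042,  0.2135]), 'orientation': array([179.9959,  -0.0007,  23.5365]), 'force': array([ 0.2383,  0.3791, -0.0496]), 'ft_torque': array([-0.0456,  0.0449,  0.0793]), 'finger_force': 0.0, 'grip_width': 0.09389279075541415} 0.008
```

View pics/top0.png

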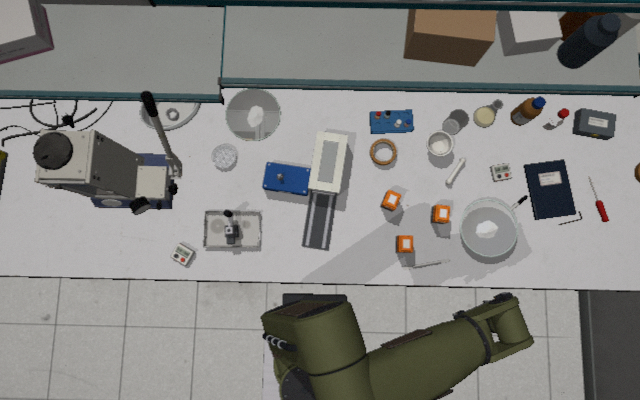

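View pics/side0.png

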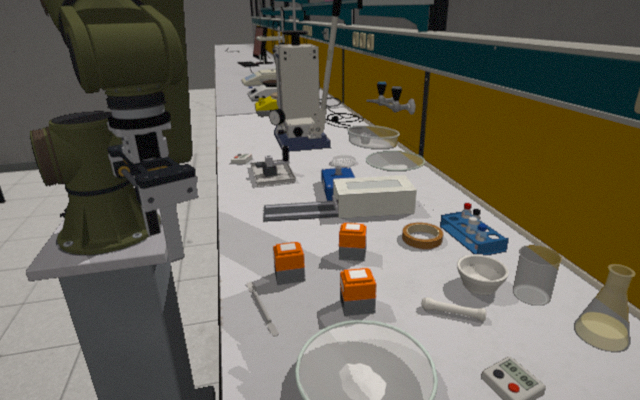

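The top view shows the tray with the crank at (232,230) and its handle at (228,213). The gearbox is at (287,179), the hood at (328,160), and the open rails run down to (318,248). Three orange boxes sit at (394,200), (441,214) and (404,244). The side view agrees, with the boxes on grey ones. Next I'll enlarge a crop and measure.

```bash
cat > m.py <<'E'
from h import *
np.set_printoptions(precision=4,suppress=True)
f=robot.grab_frame('top')
cv2.imwrite('pics/crop1.png',cv2.resize(cv2.cvtColor(f[120:265,195:460],cv2.COLOR_RGB2BGR),None,fx=3,fy=3,interpolation=cv2.INTER_CUBIC))
for q in['sample_1','empty_1','crank_hub','crank_handle','tray_floor','stage','hood_mouth','shaft']:
    for r in robot.regions_of('top',q)[:4]:
        m=r['pixels']; 
        if m.sum()<5: continue
        ys,xs=np.nonzero(m); rc=(ys.mean(),xs.mean())
        pts=np.array([at_z('top',p,0.074 if 'sample' in q else .02)[:2] for p in zip(ys,xs)],np.float32)
        print(q,round(r['p'],2),m.sum(),np.round(rc,1),r['bbox'],cv2.minAreaRect(pts))
E
python3 m.py
```

```text
Traceback (most recent call last):
  File "m.py", line 6, in <module>
    for r in robot.regions_of('top',q)[:4]:
             ~~~~~~~~~~~~~~~~^^^^^^^^^
ValueError: it knows: crank_handle, crank_hub, crank_socket, empty_1_centre, empty_2_centre, empty_3_centre, hood_mouth, sample_1_centre, sample_2_centre, sample_3_centre, shaft, shaft_seat, stage, stage_deck, tr
```

View pics/crop1.png

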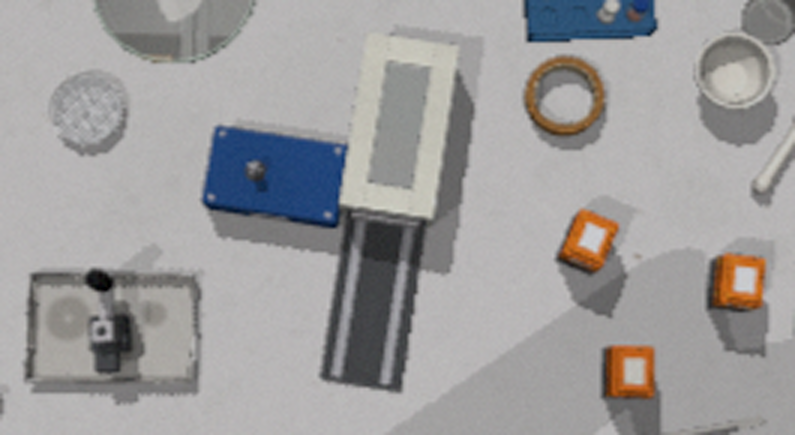

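Crop (scale 3, offset 195,120): shaft tip at (255,170), i.e. pixel (280,177). Crank block top at (105,332), i.e. (230,231). Handle top at (98,280), i.e. (228,213). The stage is in, with the rails open.

```bash
cat > m2.py <<'E'
from h import *
from scipy.optimize import minimize
np.set_printoptions(precision=4,suppress=True)
f=robot.grab_frame('top'); hsv=cv2.cvtColor(f,cv2.COLOR_RGB2HSV)
def solid(x,y,yaw,parts):
    P=[];c,s=np.cos(yaw),np.sin(yaw)
    for L,W,z0,z1 in parts:
        for a in(-1,1):
            for b in(-1,1):
                for z in(z0,z1):
                    u,v=a*L/2,b*W/2; P.append(proj('top',(x+c*u-s*v,y+s*u+c*v,z))[::-1])
    return np.array(P,np.float32)
def fit(mask,parts,x0,S=8):
    ys,xs=np.nonzero(mask); r0,c0=ys.min()-6,xs.min()-6; sub=mask[r0:ys.max()+7,c0:xs.max()+7].astype(np.float32)
    big=cv2.resize(sub,None,fx=S,fy=S,interpolation=cv2.INTER_LINEAR)>.5
    def cost(p):
        h=cv2.convexHull(solid(*p,parts)); h=((h-[c0,r0]+.5)*S).astype(np.int32)
        m=np.zeros(big.shape,np.uint8); cv2.fillPoly(m,[h],1); return (m.astype(bool)^big).sum()/big.sum()
    best=None
    for yaw in np.radians(np.arange(-90,90,15)):
        r=minimize(cost,[x0[0],x0[1],yaw],method='Nelder-Mead',options=dict(initial_simplex=[[x0[0],x0[1],yaw],[x0[0]+.008,x0[1],yaw],[x0[0],x0[1]+.008,yaw],[x0[0],x0[1],yaw+.2]],xatol=1e-4,fatol=1e-4))
        if best is None or r.fun<best.fun: best=r
    return best
if __name__=='__main__':
    om=((hsv[...,0]<18)&(hsv[...,1]>190)&(hsv[...,2]>120)).astype(np.uint8); om[:150]=0; om[:,:370]=0; om[:,470:]=0
    n,l,st,ce=cv2.connectedComponentsWithStats(om)
    for i in range(1,n):
        if st[i,4]<60: continue
        cs,_=cv2.findContours((l==i).astype(np.uint8),cv2.RETR_EXTERNAL,cv2.CHAIN_APPROX_NONE)
        m=np.zeros(om.shape,np.uint8); cv2.drawContours(m,cs,-1,1,-1)
        x0=at_z('top',ce[i][::-1],.06)
        r=fit(m,[(.06,.05,.034,.068),(.048,.038,.068,.074)],x0)
        print('box',ce[i],st[i,4],r.x[:2],np.degrees(r.x[2])%180,r.fun)
    bm=((hsv[...,0]>100)&(hsv[...,0]<125)&(hsv[...,1]>120)).astype(np.uint8); bm[:150]=0;bm[230:]=0; bm[:,:250]=0; bm[:,330:]=0
    ys,xs=np.nonzero(bm); pts=np.array([at_z('top',p,.045)[:2] for p in zip(ys,xs)],np.float32); print('gear',cv2.minAreaRect(pts))
    r,g,b=[f[...,k].astype(int) for k in range(3)]
    wm=((r-b>14)&(r>150)).astype(np.uint8); wm[:125]=0; wm[200:]=0; wm[:,:305]=0; wm[:,352:]=0
    wm=cv2.morphologyEx(wm,cv2.MORPH_OPEN,np.ones((3,3),np.uint8))
    ys,xs=np.nonzero(wm); pts=np.array([at_z('top',p,.072)[:2] for p in zip(ys,xs)],np.float32); rc=cv2.minAreaRect(pts);print('hood',rc,cv2.boxPoints(rc))
    for n,p,z in(('shafttip',(176.7,280),.072),('hub',(230.7,230.2),.068),('handle',(213.3,227.7),.098)): print(n,at_z('top',p,z))
    print(f[172:182,274:287].sum(2)); print(f[224:240,222:240].sum(2)); print(f[206:222,220:236].sum(2)); print(f[140,310:350])
E
python3 m2.py
```

```text
Traceback (most recent call last):
  File "m2.py", line 32, in <module>
    r=fit(m,[(.06,.05,.034,.068),(.048,.038,.068,.074)],x0)
  File "m2.py", line 21, in fit
    r=minimize(cost,[x0[0],x0[1],yaw],method='Nelder-Mead',options=dict(initial_simplex=[[x0[0],x0[1],yaw],[x0[0]+.008,x0[1],yaw],[x0[0],x0[1]+.008,yaw],[x0[0],x0[1],yaw+.2]],xatol=1e-4,fatol=1e-4))
  File "m2.py", line 17, in cost
    h=cv2.convexHull(solid(*p,parts)); h=((h-[c0,r0]+.5)*S).astype(np.int32)
                     ~~~~~^^^^^^^^^^
  File "m2.py", line 11, in solid
    u,v=a*L/2,b*W/2; P.append(proj('top',(x+c*u-s*v,y+s*u+c*v,z))[::-1])
                              ~~~~^^^^^^^^^^^^^^^^^^^^^^^^^^^^^^^
  File "h.py", line 11, in proj
    c=robot.get_calibration(cam); p=np.array(c['mtx'])@(np.array(c['R'])@np.array(X)+np.array(c['t'])); return p[1]/p[2],p[0]/p[2]
ValueError: time passes only in moves, steps and waits
```

```bash
sed -i 's/robot.get_calibration(cam)/cal(cam)/; 2a import functools\n@functools.cache\ndef cal(cam): return robot.get_calibration(cam)' h.py; sed -n 1,12p h.py; time python3 m2.py
```

```text
import numpy as np, cv2
from station import robot
import functools
@functools.cache
def cal(cam): return robot.get_calibration(cam)
def save(cam,name):
    f=robot.grab_frame(cam); cv2.imwrite('pics/'+name,cv2.cvtColor(f,cv2.COLOR_RGB2BGR)); return f
def ray(cam,rc):
    c=cal(cam); K,R,t=map(np.array,(c['mtx'],c['R'],c['t']))
    d=R.T@np.linalg.inv(K)@np.array([rc[1],rc[0],1.]); return -R.T@t, d
def at_z(cam,rc,z):
    o,d=ray(cam,rc); return o+d*(z-o[2])/d[2]
box [390.6818 199.5303] 132 [ 0.5793 -0.2829] 155.4151366306179 0.2814540059347181
box [440.7597 213.5504] 129 [ 0.5352 -0.466 ] 3.5091127170542937 0.3690302853814793
box [404.6032 243.5317] 126 [ 0.4238 -0.3326] 6.778038989887821 0.3046367395156527
gear ((0.6498899459838867, 0.0965675413608551), (0.16473938524723053, 0.10039100795984268), 82.45260620117188)Traceback (most recent call last):
  File "m2.py", line 39, in <module>
    ys,xs=np.nonzero(wm); pts=np.array([at_z('top',p,.072)[:2] for p in zip(ys,xs)],np.float32); rc=cv2.minAreaRect(pts);print('hood',rc,cv2.boxPoints(rc))
                                                                                                    ~~~~~~~~~~~~~~~^^^^^
cv2.error: OpenCV(4.12.0) /io/opencv/modules/imgproc/src/convhull.cpp:143: error: (-215:Assertion failed) total >= 0 && (depth == CV_32F || depth == CV_32S) in function 'convexHull'


real	0m3.544s
user	0m2.783s
sys	0m0.263s
```

```bash
sed -i "s/f=robot.grab_frame('top'); hsv/f=cv2.cvtColor(cv2.imread('pics\/top0.png'),cv2.COLOR_BGR2RGB); hsv/; s/hsv\[...,1\]>190)&(hsv\[...,2\]>120/hsv[...,1]>110)\&(hsv[...,2]>60/; s/(r-b>14)&(r>150)/(r-b>8)\&(r>120)/" m2.py; python3 m2.py
```

```text
box [382.4038 158.5385] 104 [ 0.6397 -0.2196] 138.26196956056157 1.0
box [390.7784 199.9072] 194 [ 0.5793 -0.283 ] 156.37302670835638 0.07658924205378972
box [440.2419 213.493 ] 215 [ 0.534  -0.4613] 173.56108353910497 0.08036920306168392
box [404.2038 243.4218] 211 [ 0.4242 -0.331 ] 179.85240844274387 0.04470426409903714
gear ((0.6496943235397339, 0.0962141752243042), (0.16532054543495178, 0.10048273205757141), 82.34768676757812)
hood ((0.7115200161933899, -0.05285093933343887), (0.11058663576841354, 0.21170391142368317), 83.50350952148438) [[ 0.6001 -0.0958]
 [ 0.8104 -0.1198]
 [ 0.8229 -0.0099]
 [ 0.6126  0.0141]]
shafttip [0.6509 0.1176 0.072 ]
hub [0.4536 0.2871 0.068 ]
handle [0.5121 0.2922 0.098 ]
[[220 222 212 209 218 205 212 215 208 196 193 202 217]
 [211 216 202 216 210 250 259 214 187 182 193 213 219]
 [223 224 213 328 371 385 381 271 179 183 194 197 212]
 [208 216 208 283 406 450 371 225 178 174 185 208 216]
 [212 207 207 239 314 342 276 298 234 178 204 215 223]
 [205 209 206 209 313 279 210 213 181 179 200 213 205]
 [212 215 221 212 228 215 171 159 144 191 212 202 222]
 
[... 2339 characters left out ...]
00 346 353 338 332 361 386 354]
 [409 414 431 457 484 490 484 472 479 399 349 343 301 315 340 305]]
[[180 180 180]
 [181 180 178]
 [178 177 177]
 [178 177 177]
 [179 176 177]
 [183 180 177]
 [190 188 179]
 [194 192 182]
 [193 191 180]
 [197 195 183]
 [196 194 183]
 [192 192 180]
 [194 193 183]
 [185 183 173]
 [160 161 152]
 [151 150 143]
 [165 163 157]
 [174 174 164]
 [194 194 183]
 [200 200 191]
 [198 198 187]
 [204 202 190]
 [201 200 188]
 [199 199 188]
 [200 201 190]
 [198 198 187]
 [199 197 184]
 [199 196 185]
 [194 191 183]
 [192 191 180]
 [193 191 181]
 [195 195 185]
 [195 194 182]
 [195 193 184]
 [196 193 183]
 [195 194 183]
 [197 196 186]
 [174 171 167]
 [159 158 157]
 [161 161 160]]
```

Hood (yaw about -7°), gearbox, shaft, crank and three boxes are measured, and the sizes match what was given. Next is a move planner that prints rows.

```bash
cat > plan.py <<'E'
import sys
from h import *
def plan(target,yaw,n=None,start=None,syaw=None,q=4):
    """rows (tool axes) from measured/start pose to world target; yaw deg"""
    if start is None:
        o=robot.get_obs(); start=o['tcp_pos']; syaw=o['orientation'][2]
    d=np.array(target)-start; dy=(yaw-syaw+180)%360-180
    n=n or int(max(np.ceil(np.linalg.norm(d)/.032),np.ceil(abs(dy)/6.5),1))
    p=np.array(start,float); y=np.radians(syaw); out=[]
    for i in range(n):
        want=np.array(start)+d*(i+1)/n; e=want-p; c,s=np.cos(y),np.sin(y)
        r=[round(c*e[0]+s*e[1],q),round(s*e[0]-c*e[1],q),round(-e[2],q),round(-np.radians(dy)/n,q)]
        p=p+[c*r[0]+s*r[1],s*r[0]-c*r[1],-r[2]]; y-=r[3]; out.append(r)
    for k in range(0,n,8): print('ROWS',sum(out[k:k+8],[]))
    return p,np.degrees(y)
E
python3 - <<'E'
from plan import *
print(at_z('top',(230.0,228.8),.068),at_z('top',(212.7,227),.098))
p,y=plan((.36,-.1,.26),12,q=3); plan((.456,.2915,.22),3.5,start=p,syaw=y,q=3)
E
```

```text
[0.45591578 0.29218242 0.068     ] [0.51411335 0.29474684 0.098     ]
ROWS [np.float64(0.021), np.float64(-0.022), np.float64(-0.003), np.float64(0.014), np.float64(0.02), np.float64(-0.023), np.float64(-0.004), np.float64(0.014), np.float64(0.02), np.float64(-0.023), np.float64(-0.003), np.float64(0.014), np.float64(0.02), np.float64(-0.024), np.float64(-0.003), np.float64(0.014), np.float64(0.019), np.float64(-0.023), np.float64(-0.004), np.float64(0.014), np.float64(0.019), np.float64(-0.024), np.float64(-0.003), np.float64(0.014), np.float64(0.019), np.float64(-0.024), np.float64(-0.003), np.float64(0.014), np.float64(0.019), np.float64(-0.025), np.float64(-0.004), np.float64(0.014)]
ROWS [np.float64(0.018), np.float64(-0.024), np.float64(-0.003), np.float64(0.014), np.float64(0.017), np.float64(-0.025), np.float64(-0.003), np.float64(0.014), np.float64(0.018), np.float64(-0.025), np.float64(-0.004), np.float64(0.014), np.float64(0.017), np.float64(-0.026), np.float64(-0.003), np.float64(0.014), np.float64(0.017), np.float64(-0.025), np.float64(-0.003), np.float64(0.014), np.floa
[... 378 characters left out ...]
.012), np.float64(0.013), np.float64(-0.029), np.float64(0.004), np.float64(0.012), np.float64(0.012), np.float64(-0.028), np.float64(0.003), np.float64(0.012), np.float64(0.011), np.float64(-0.029), np.float64(0.003), np.float64(0.012), np.float64(0.012), np.float64(-0.029), np.float64(0.003), np.float64(0.012)]
ROWS [np.float64(0.01), np.float64(-0.029), np.float64(0.003), np.float64(0.012), np.float64(0.011), np.float64(-0.029), np.float64(0.003), np.float64(0.012), np.float64(0.01), np.float64(-0.03), np.float64(0.003), np.float64(0.012), np.float64(0.01), np.float64(-0.029), np.float64(0.003), np.float64(0.012), np.float64(0.009), np.float64(-0.03), np.float64(0.003), np.float64(0.012)]
```

send_rows --targets '[0.021,-0.022,-0.003,0.014,0.02,-0.023,-0.004,0.014,0.02,-0.023,-0.003,0.014,0.02,-0.024,-0.003,0.014,0.019,-0.023,-0.004,0.014,0.019,-0.024,-0.003,0.014,0.019,-0.024,-0.003,0.014,0.019,-0.025,-0.004,0.014]'

```text
time: 1.82
tcp_pos: [0.3001, -0.2713, 0.2406]
orientation: [180.0, -0.0, 17.1]
force: [-0.1, 1.0, -1.1]
grip_width: 0.0941
finger_force: 0.0
```

send_rows --targets '[0.018,-0.024,-0.003,0.014,0.017,-0.025,-0.003,0.014,0.018,-0.025,-0.004,0.014,0.017,-0.026,-0.003,0.014,0.017,-0.025,-0.003,0.014,0.016,-0.026,-0.004,0.014]'

```text
time: 2.32
tcp_pos: [0.3603, -0.0986, 0.2607]
orientation: [180.0, -0.0, 12.3]
force: [0.2, -0.3, -0.7]
grip_width: 0.0941
finger_force: 0.0
```

send_rows --targets '[0.014,-0.028,0.003,0.012,0.013,-0.028,0.003,0.012,0.013,-0.028,0.003,0.012,0.012,-0.028,0.003,0.012,0.013,-0.029,0.004,0.012,0.012,-0.028,0.003,0.012,0.011,-0.029,0.003,0.012,0.012,-0.029,0.003,0.012]'

```text
time: 2.98
tcp_pos: [0.4196, 0.1425, 0.2355]
orientation: [-180.0, -0.0, 6.8]
force: [0.7, -0.4, 0.2]
grip_width: 0.0941
finger_force: 0.0
```

send_rows --targets '[0.01,-0.029,0.003,0.012,0.011,-0.029,0.003,0.012,0.01,-0.03,0.003,0.012,0.01,-0.029,0.003,0.012,0.009,-0.03,0.003,0.012,0,0,0,0,0,0,0,0]'

```text
time: 3.57
tcp_pos: [0.4552, 0.2928, 0.2197]
orientation: [180.0, 0.1, 3.5]
force: [0.1, -0.1, 0.5]
grip_width: 0.0933
finger_force: 0.0
```

Run:
```python
from h import *
t=robot.grab_frame('top'); s=robot.grab_frame('side')
a=cv2.resize(t[190:260,190:290],None,fx=4,fy=4,interpolation=cv2.INTER_CUBIC); b=cv2.resize(s[110:200,220:320],(400,360),interpolation=cv2.INTER_CUBIC)
im=np.zeros((360,800,3),np.uint8); im[:280,:400]=a; im[:,400:]=b
cv2.imwrite('pics/c2.png',cv2.cvtColor(im,cv2.COLOR_RGB2BGR))
print('proj tcp tip side',proj('side',(.4552,.2928,.2117)),'hub side',proj('side',(.456,.2915,.054)),proj('side',(.514,.2947,.074)))
```

```text
proj tcp tip side (np.float64(114.31611411800112), np.float64(264.77768215548554)) hub side (np.float64(159.68828797970212), np.float64(268.3908788919423)) (np.float64(152.38128505301475), np.float64(284.57730145755295))
```

View pics/c2.png

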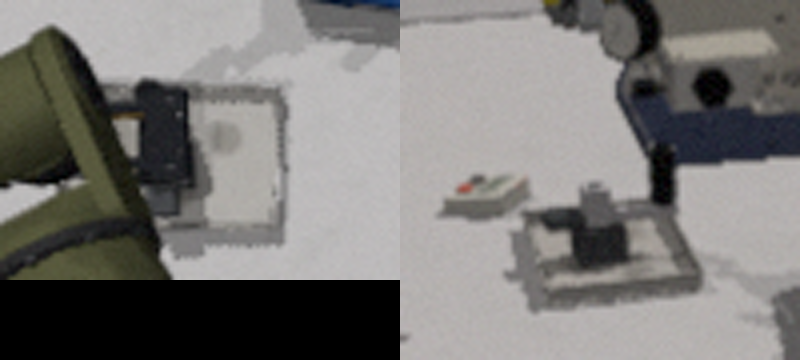

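The side view shows the block at crop (596,205) and the handle at (662,175), within about 1 px of my prediction, so I'm descending and grasping.

send_rows --targets '[0,0,0.024,0,0,0,0.024,0,0,0,0.024,0,0,0,0.024,0,0,0,0.024,0,0,0,0.022,0,0,0,0.018,0,0,0,0.012,0]' --gripper 0.07

```text
time: 4.33
tcp_pos: [0.4552, 0.2906, 0.0472]
orientation: [180.0, 0.1, 3.3]
force: [0.6, -1.1, -0.6]
grip_width: 0.0702
finger_force: 0.0
```

send_rows --targets '[0,0,0,0,0,0,0,0,0,0,0,0,0,0,0,0,0,0,0,0,0,0,0,0,0,0,0,0,0,0,0,0]' --gripper 0.01

```text
time: 5.0
tcp_pos: [0.4556, 0.292, 0.0487]
orientation: [-180.0, -0.0, 3.4]
force: [-0.3, -1.5, 2.4]
grip_width: 0.024
finger_force: 29.8
```

send_rows --targets '[0,0,-0.015,0,0,0,-0.025,0,0,0,-0.03,0,0,0,-0.03,0,0,0,0,0,0,0,0,0]'

```text
time: 5.5
tcp_pos: [0.4557, 0.2921, 0.1491]
orientation: [-180.0, -0.1, 3.4]
force: [-0.1, -0.4, -4.2]
grip_width: 0.0237
finger_force: 29.8
```

Run:
```python
from h import *
np.set_printoptions(precision=4,suppress=True)
o=robot.get_obs(); print(o['tcp_pos'],o['orientation'],o['grip_width'],o['force'])
t=robot.grab_frame('top'); 
for q in ('shaft_seat','shaft','crank_handle'):
    print('top',q,[(np.round(x['point'],1).tolist(),round(x['p'],2)) for x in robot.pinpoint('top',q)[:3]])
s=robot.grab_frame('side')
for q in ('shaft_seat','crank_handle','crank_hub'):
    print('side',q,[(np.round(x['point'],1).tolist(),round(x['p'],2)) for x in robot.pinpoint('side',q)[:3]])
for z in(.045,.067,.074): print(z,proj('top',(.651,.117,z)),proj('side',(.651,.117,z)))
np.save('t1.npy',t);np.save('s1.npy',s)
im=np.zeros((400,800,3),np.uint8)
im[:,:400]=cv2.resize(t[168:188,270:290],(400,400),interpolation=cv2.INTER_NEAREST)
im[:,400:]=cv2.resize(s[150:190,318:358],(400,400),interpolation=cv2.INTER_NEAREST)
cv2.imwrite('pics/c3.png',cv2.cvtColor(im,cv2.COLOR_RGB2BGR))
```

```text
[0.4557 0.2921 0.1491] [-179.9524   -0.0963    3.3724] 0.023717318776884367 [-0.1459 -0.4494 -4.1514]
top shaft_seat [([179.9, 278.8], 0.41)]Traceback (most recent call last):
  File "<stdin>", line 6, in <module>
ValueError: it knows: crank_handle, crank_hub, crank_socket, empty_1_centre, empty_2_centre, empty_3_centre, hood_mouth, sample_1_centre, sample_2_centre, sample_3_centre, shaft_seat, stage_deck, tray_floor
```

Run:
```python
from h import *
np.set_printoptions(precision=4,suppress=True)
t=robot.grab_frame('top'); 
print('top',[(np.round(x['point'],1).tolist(),round(x['p'],2)) for x in robot.pinpoint('top','crank_handle')[:3]])
s=robot.grab_frame('side')
for q in ('shaft_seat','crank_handle','crank_hub'):
    print('side',q,[(np.round(x['point'],1).tolist(),round(x['p'],2)) for x in robot.pinpoint('side',q)[:3]])
for z in(.045,.067,.074): print(z,proj('top',(.651,.117,z)),proj('side',(.651,.117,z)))
np.save('t1.npy',t);np.save('s1.npy',s)
im=np.zeros((400,800,3),np.uint8)
im[:,:400]=cv2.resize(t[168:188,270:290],(400,400),interpolation=cv2.INTER_NEAREST)
im[:,400:]=cv2.resize(s[150:190,318:358],(400,400),interpolation=cv2.INTER_NEAREST)
cv2.imwrite('pics/c3.png',cv2.cvtColor(im,cv2.COLOR_RGB2BGR))
```

```text
top [([179.5, 276.2], 0.57), ([209.3, 222.6], 0.46), ([241.7, 405.0], 0.17)]
side shaft_seat [([172.2, 337.8], 0.54)]
side crank_handle [([120.1, 284.8], 0.77)]
side crank_hub [([132.8, 266.5], 0.57)]
0.045 (np.float64(178.1249545175582), np.float64(280.95368911809385)) (np.float64(173.93948917923197), np.float64(336.2014740262731))
0.067 (np.float64(176.94945072641465), np.float64(280.32684797285015)) (np.float64(167.4390422425291), np.float64(336.17336932132207))
0.074 (np.float64(176.56814472596338), np.float64(280.1235153321458)) (np.float64(165.35232930124207), np.float64(336.16434741065905))
```

View pics/c3.png

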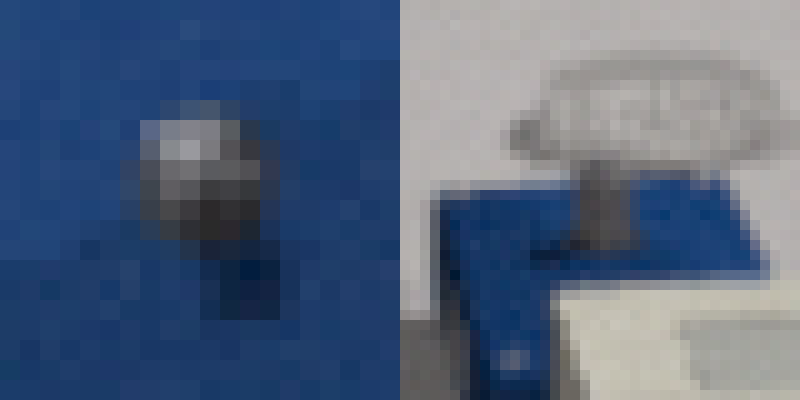

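Left panel (top view): the shaft blob spans columns 277 to 283 and rows 173 to 180. Right panel (side view): the shaft's columns are 335.5 to 341.5, with its root near row 174. I'll solve for the shaft and check the camera bias on the held handle.

Run:
```python
from plan import *
from scipy.optimize import least_squares
f=lambda p:[proj('top',(*p,.06))[0]-(177.3-1.1),proj('top',(*p,.06))[1]-(280.5-1.1),proj('side',(*p,.06))[1]-338.0]
r=least_squares(f,[.65,.117]); print('shaft',r.x,r.fun)
hx,hy=.4557+.06*np.cos(.059),.2921+.06*np.sin(.059)
for z in (.1984,.1444): print('handle pred',z,proj('top',(hx,hy,z)),proj('side',(hx,hy,z)))
t=np.load('t1.npy');s=np.load('s1.npy')
a=t[200:220,213:233].sum(2)<240; ys,xs=np.nonzero(a); print('top dark',ys.min()+200,ys.max()+200,xs.min()+213,xs.max()+213)
print(t[202:220,216:234].sum(2)); print(s[108:136,276:294].sum(2))
plan((r.x[0],r.x[1],.135),-7,q=3)
```

```text
shaft [0.65670291 0.120821  ] [-0.44442042  0.13141521 -0.40202391]
handle pred 0.1984 (np.float64(208.85985489298537), np.float64(219.55821424901927)) (np.float64(116.7981768516462), np.float64(283.00262836739273))
handle pred 0.1444 (np.float64(210.75541989691632), np.float64(223.56429721016084)) (np.float64(132.49937661462454), np.float64(283.8832296569908))
top dark 202 219 213 232
[[541 549 563 563 561 557 564 556 553 547 542 547 556 555 551 559 555 559]
 [494 559 560 562 560 561 562 566 559 547 551 548 541 553 563 554 553 559]
 [320 495 560 557 557 555 559 567 565 560 559 552 555 557 558 554 564 564]
 [146 452 557 562 558 561 562 550 566 554 553 556 551 567 563 564 556 555]
 [ 76 253 347 314 301 356 501 562 558 565 554 559 560 560 557 564 562 561]
 [ 65  86 124 102  96 125 237 333 430 533 560 556 557 567 563 564 561 556]
 [ 64  28  48  70  82  69  34 114 183 324 501 561 555 555 559 556 560 555]
 [ 65  28  50  68  80  64  56  15  17 114 342 482 504 508 513 511 503 536]
 [ 67  51  29  60  57  65  14  30   0  10 271 430 471 431 398 395 399 410]
 [107  83  58  48  58   9  30  25  2
[... 2724 characters left out ...]
90 276 288 268]]
ROWS [np.float64(0.021), np.float64(0.02), np.float64(0.001), np.float64(0.02), np.float64(0.022), np.float64(0.02), np.float64(0.002), np.float64(0.02), np.float64(0.022), np.float64(0.02), np.float64(0.001), np.float64(0.02), np.float64(0.022), np.float64(0.019), np.float64(0.002), np.float64(0.02), np.float64(0.023), np.float64(0.018), np.float64(0.001), np.float64(0.02), np.float64(0.023), np.float64(0.018), np.float64(0.001), np.float64(0.02), np.float64(0.024), np.float64(0.018), np.float64(0.002), np.float64(0.02), np.float64(0.024), np.float64(0.017), np.float64(0.001), np.float64(0.02)]
ROWS [np.float64(0.024), np.float64(0.016), np.float64(0.002), np.float64(0.02)]
```

send_rows --targets '[0.021,0.02,0.001,0.02,0.022,0.02,0.002,0.02,0.022,0.02,0.001,0.02,0.022,0.019,0.002,0.02,0.023,0.018,0.001,0.02,0.023,0.018,0.001,0.02,0.024,0.018,0.002,0.02,0.024,0.017,0.001,0.02]'

```text
time: 6.57
tcp_pos: [0.6358, 0.1385, 0.1367]
orientation: [180.0, 0.0, -5.9]
force: [-0.3, 1.0, -3.7]
grip_width: 0.0238
finger_force: 29.9
```

send_rows --targets '[0.024,0.016,0.002,0.02,0,0,0,0,0,0,0,0,0,0,0,0]'

```text
time: 6.9
tcp_pos: [0.6568, 0.1216, 0.1348]
orientation: [180.0, 0.1, -6.9]
force: [-1.1, 0.4, -3.8]
grip_width: 0.0239
finger_force: 30.0
```

Run:
```python
from h import *
o=robot.get_obs(); print(o['tcp_pos'],o['orientation'],o['grip_width'],o['force'])
p=o['tcp_pos']; t=robot.grab_frame('top'); s=robot.grab_frame('side')
np.save('t2.npy',t);np.save('s2.npy',s)
z0=p[2]-.0467; y=np.radians(o['orientation'][2]); hx,hy=p[0]+.06*np.cos(y),p[1]+.06*np.sin(y)
for n,q in (('foot',(p[0],p[1],z0)),('hubtop',(p[0],p[1],z0+.066)),('htop',(hx,hy,z0+.096)),('hbot',(hx,hy,z0+.042))): print(n,np.round(proj('top',q),1),np.round(proj('side',q),1))
im=np.zeros((400,800,3),np.uint8)
im[:,:400]=cv2.resize(t[140:190,255:305],(400,400),interpolation=cv2.INTER_CUBIC)
im[:,400:]=cv2.resize(s[130:180,315:365],(400,400),interpolation=cv2.INTER_CUBIC)
cv2.imwrite('pics/c4.png',cv2.cvtColor(im,cv2.COLOR_RGB2BGR))
```

```text
[0.6567933  0.12160912 0.13482055] [ 1.79994820e+02  6.80332085e-02 -6.93456880e+00] 0.02390910396854862 [-1.09285705  0.42155828 -3.78771362]
foot [174.2 278.5] [160.5 337.5]
hubtop [170.2 276.4] [140.2 337.5]
htop [150.9 278.2] [129.8 356.8]
hbot [154.9 279.9] [146.7 356.5]
```

View pics/c4.png

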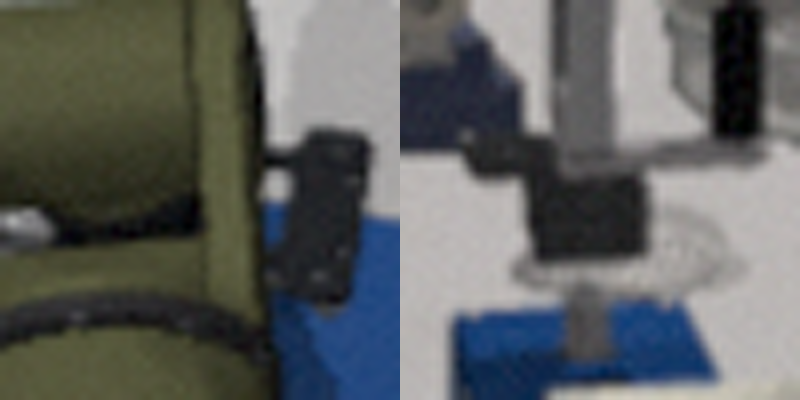

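In the side view the foot is centred at crop column 587 and the shaft at 590, 0.3 px apart, so they line up. The handle lies where predicted. I'm lowering gently with a force check.

send_rows --targets '[0.001,0,0.005,0,0,0,0.005,0,0,0,0.005,0,0,0,0.003,0,0,0,0.002,0,0,0,0,0]'

```text
time: 7.5
tcp_pos: [0.658, 0.1213, 0.1147]
orientation: [180.0, 0.1, -6.9]
force: [0.1, 0.5, -4.2]
grip_width: 0.0236
finger_force: 30.0
```

send_rows --targets '[0,0,0.002,0,0,0,0.002,0,0,0,0.002,0,0,0,0,0,0,0,0,0]'

```text
time: 7.92
tcp_pos: [0.6596, 0.1212, 0.1127]
orientation: [-179.9, -0.3, -6.9]
force: [-2.3, -1.1, 14.3]
grip_width: 0.0242
finger_force: 30.0
```

Run:
```python
from h import *
o=robot.get_obs(); print(o['tcp_pos'],o['force'],o['ft_torque'])
t=cv2.cvtColor(cv2.imread('pics/top0.png'),cv2.COLOR_BGR2RGB); s=np.load('s2.npy')
im=np.zeros((480,800,3),np.uint8)
im[:,:400]=cv2.resize(t[186:258,290:350],(400,480),interpolation=cv2.INTER_CUBIC)
im[:300,400:]=cv2.resize(s[170:230,260:340],(400,300),interpolation=cv2.INTER_CUBIC)
cv2.imwrite('pics/c5.png',cv2.cvtColor(im,cv2.COLOR_RGB2BGR))
m=np.array((.606,-.041)); u=np.array((np.cos(-.122),np.sin(-.122)))
for d in(0,.05,.1,.2): print(d,np.round(proj('top',(*(m-d*u),.014)),1),np.round(proj('side',(*(m-d*u),.014)),1))
for r in robot.regions_of('top','stage')[:2]: print(r['p'],r['bbox'],r['pixels'].sum())
```

```text
[0.65957499 0.12123778 0.11265196] [-2.27559931 -1.11233054 14.2534355 ] [-0.30637376  0.68574622  0.01439754]
0 [192.6 323.9] [204.8 335.6]
0.05 [205.8 322. ] [205.9 318.1]
0.1 [219.2 320. ] [207.  300.6]
0.2 [246.2 316. ] [209.3 265. ]
0.53 [311.1, 187.7, 333.5, 198.1] 82
0.26 [398.5, 236.2, 413.9, 253.7] 275
```

View pics/c5.png

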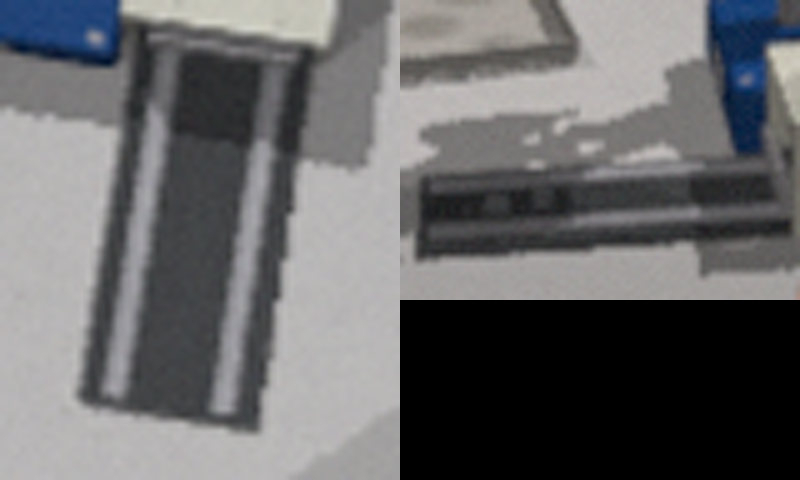

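The lip shows at the hood front at about row 192, so the stage is fully in and the shaft yaw equals the hood yaw. The foot has passed the cone and rests on the square's corners, so I'll do a light-press search.

send_rows --targets '[0,0,-0.0015,0,0,0,0,0,-0.0015,0,0,0,0,0,0,0,0,0,0,0]'

```text
time: 8.38
tcp_pos: [0.6578, 0.1215, 0.1128]
orientation: [-180.0, -0.2, -6.9]
force: [0.6, -0.3, 7.9]
grip_width: 0.0236
finger_force: 30.0
```

send_rows --targets '[0,0.0015,0,0,0,0,0,0,0,0,0,0]'

```text
time: 8.63
tcp_pos: [0.6571, 0.12, 0.1116]
orientation: [-180.0, -0.1, -6.9]
force: [3.6, 0.5, -0.3]
grip_width: 0.0238
finger_force: 30.0
```

send_rows --targets '[0.0015,0,0,0,0,0,0,0,0,0,0,0]'

```text
time: 8.88
tcp_pos: [0.6578, 0.1197, 0.1106]
orientation: [180.0, 0.1, -6.9]
force: [-0.9, 1.4, 1.1]
grip_width: 0.0238
finger_force: 30.0
```

send_rows --targets '[0.0015,0,0,0,0,0,0,0,0,0,0,0]'

```text
time: 9.13
tcp_pos: [0.6588, 0.1196, 0.1104]
orientation: [180.0, 0.1, -6.9]
force: [-5.7, -0.5, 1.6]
grip_width: 0.0239
finger_force: 30.0
```

send_rows --targets '[0,-0.0015,0,0,0,0,0,0,0,0,0,0]'

```text
time: 9.38
tcp_pos: [0.6589, 0.1201, 0.1103]
orientation: [179.9, 0.2, -7.0]
force: [-5.8, -5.6, 1.2]
grip_width: 0.024
finger_force: 30.0
```

send_rows --targets '[0,-0.0015,0,0,0,0,0,0,0,0,0,0]'

```text
time: 9.63
tcp_pos: [0.6591, 0.1206, 0.1102]
orientation: [179.8, 0.2, -7.0]
force: [-5.4, -10.7, 1.5]
grip_width: 0.024
finger_force: 30.0
```

send_rows --targets '[-0.0015,0,0,0,0,0,0,0,0,0,0,0]'

```text
time: 9.88
tcp_pos: [0.6584, 0.1213, 0.1103]
orientation: [179.9, 0.0, -7.0]
force: [1.2, -0.8, -3.3]
grip_width: 0.0252
finger_force: 3.0
```

send_rows --targets '[-0.0015,0,0,0,0,0,0,0,0,0,0,0]'

```text
time: 10.13
tcp_pos: [0.6568, 0.1224, 0.1105]
orientation: [179.9, 0.0, -6.9]
force: [-0.1, -4.5, -3.3]
grip_width: 0.0245
finger_force: 29.6
```

It dropped in; the shaft is near (0.658, 0.120). The grip slackened briefly and recovered. I'll centre it and lower to the seat.

send_rows --targets '[0.0015,0.0024,0,0,0,0,0.003,0,0,0,0.004,0,0,0,0.004,0,0,0,0.004,0,0,0,0,0]'

```text
time: 10.63
tcp_pos: [0.6587, 0.1199, 0.0971]
orientation: [180.0, -0.1, -6.9]
force: [-1.3, -4.8, 5.8]
grip_width: 0.0239
finger_force: 30.0
```

send_rows --targets '[0,0,0.003,0,0,0,0.002,0,0,0,0,0,0,0,0,0]'

```text
time: 10.97
tcp_pos: [0.6586, 0.1198, 0.0925]
orientation: [180.0, -0.1, -6.9]
force: [-4.5, -5.9, 10.6]
grip_width: 0.0241
finger_force: 30.0
```

send_rows --targets '[0,0,0,0,0,0,0,0,0,0,0,0,0,0,0,0]' --gripper 0.045

```text
time: 11.3
tcp_pos: [0.6581, 0.1206, 0.0908]
orientation: [-180.0, 0.0, -6.9]
force: [0.5, 0.5, -0.0]
grip_width: 0.0439
finger_force: 0.0
```

send_rows --targets '[0,0,-0.01,0,0,0,-0.02,0,0,0,-0.025,0,0,0,-0.025,0,0.03,0,0,0,0.03,0,0,0,0,0,0,0,0,0,0,0]'

```text
time: 11.97
tcp_pos: [0.7181, 0.1128, 0.1701]
orientation: [180.0, 0.1, -7.0]
force: [0.2, 0.3, 0.4]
grip_width: 0.045
finger_force: 0.0
```

Run:
```python
from h import *
o=robot.get_obs(); print(o['tcp_pos'],o['orientation'],o['force'])
t=robot.grab_frame('top'); s=robot.grab_frame('side'); hx,hy=.658+.0596,.12-.0073
for z in(.087,.141): print('handle',np.round(proj('side',(hx,hy,z)),1))
for z in(.045,.077,.111): print('axis',np.round(proj('side',(.658,.12,z)),1))
im=np.zeros((400,800,3),np.uint8)
im[:,:400]=cv2.resize(t[140:190,255:305],(400,400),interpolation=cv2.INTER_CUBIC)
im[:,400:]=cv2.resize(s[130:180,315:365],(400,400),interpolation=cv2.INTER_CUBIC)
cv2.imwrite('pics/c6.png',cv2.cvtColor(im,cv2.COLOR_RGB2BGR))
```

```text
[0.71810992 0.11284229 0.17012359] [ 1.79993399e+02  5.84866305e-02 -6.97490912e+00] [0.17965453 0.33846285 0.35555138]
handle [159.9 356.8]
handle [143.5 357.1]
axis [173.4 338.1]
axis [163.9 338. ]
axis [153.7 338. ]
```

View pics/c6.png

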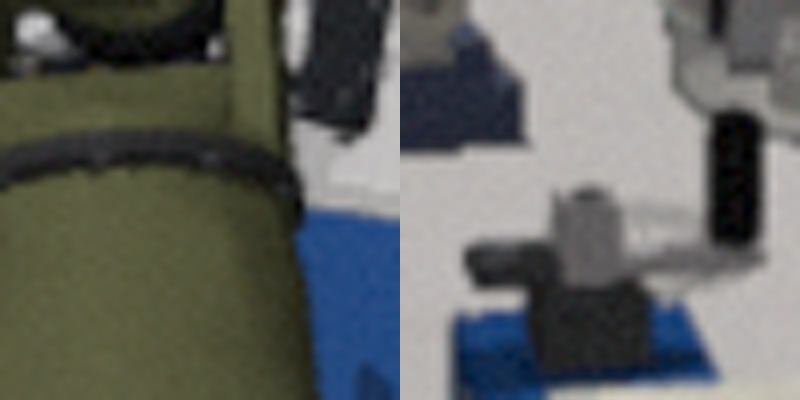

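The crank is seated: the foot is on the gearbox, and the handle bottom row is 160.1 against 159.9 predicted. I'll grip the handle and turn the first third.

send_rows --targets '[0,0,0.02,0,0,0,0.02,0,0,0,0.011,0,0,0,0,0]'

```text
time: 12.4
tcp_pos: [0.7162, 0.1133, 0.1177]
orientation: [180.0, 0.2, -6.9]
force: [-0.2, -0.7, -0.3]
grip_width: 0.0453
finger_force: 0.0
```

send_rows --targets '[0,0,0,0,0,0,0,0,0,0,0,0,0,0,0,0,0,0,0,0,0,0,0,0]' --gripper 0.01

```text
time: 12.9
tcp_pos: [0.7183, 0.1136, 0.1214]
orientation: [-179.9, -0.1, -6.9]
force: [0.8, 3.7, 5.9]
grip_width: 0.0233
finger_force: 30.0
```

send_rows --targets '[-0.002,-0.0155,0,0,-0.006,-0.0145,0,0,-0.0096,-0.0124,0,0,-0.0124,-0.0096,0,0,-0.0145,-0.006,0,0,-0.0155,-0.002,0,0,-0.0155,0.002,0,0,-0.0145,0.006,0,0]'

```text
time: 13.57
tcp_pos: [0.6352, 0.1761, 0.1213]
orientation: [-180.0, -0.3, -6.9]
force: [9.4, -3.6, 1.7]
grip_width: 0.0232
finger_force: 30.0
```

send_rows --targets '[-0.0124,0.0096,0,0,-0.0096,0.0124,0,0,-0.006,0.0145,0,0,-0.002,0.0155,0,0,0.002,0.0155,0,0,0.006,0.0145,0,0,0.0096,0.0124,0,0,0.0124,0.0096,0,0]'

```text
time: 14.23
tcp_pos: [0.6215, 0.072, 0.1214]
orientation: [180.0, 0.0, -6.9]
force: [-6.3, 1.0, 9.0]
grip_width: 0.0229
finger_force: 30.0
```

send_rows --targets '[0.0145,0.006,0,0,0.0155,0.002,0,0,0.0155,-0.002,0,0,0.0145,-0.006,0,0,0.0124,-0.0096,0,0,0.0096,-0.0124,0,0,0.006,-0.0145,0,0,0.002,-0.0155,0,0]'

```text
time: 14.9
tcp_pos: [0.7188, 0.1125, 0.1211]
orientation: [179.9, -0.1, -7.0]
force: [-1.7, -6.1, 5.5]
grip_width: 0.0234
finger_force: 30.0
```

send_rows --targets '[-0.002,-0.0155,0,0,-0.006,-0.0145,0,0,-0.0096,-0.0124,0,0,-0.0124,-0.0096,0,0,-0.0145,-0.006,0,0,-0.0155,-0.002,0,0,-0.0155,0.002,0,0,-0.0145,0.006,0,0]'

```text
time: 15.57
tcp_pos: [0.6352, 0.1761, 0.1213]
orientation: [-180.0, -0.3, -6.9]
force: [9.5, -5.2, 3.3]
grip_width: 0.0233
finger_force: 30.0
```

Run:
```python
from h import *
o=robot.get_obs(); print(o['tcp_pos'],o['force'])
robot.grab_frame('side'); robot.grab_frame('top')
for c in('side','top'):
  for q in('stage_deck','crank_hub'): print(c,q,[(np.round(x['point'],1).tolist(),round(x['p'],2)) for x in robot.pinpoint(c,q)[:2]])
for d in (0.044,.067,.089,.133): print(d,[np.round(proj(c,(.606+(.1-d)*.9925,-.041-(.1-d)*.122,.014)),1) for c in('side','top')])
```

```text
[0.63520096 0.17607164 0.12128887] [ 9.47199887 -5.2319905   3.27690616]
side stage_deck [([200.0, 340.6], 0.65), ([207.7, 333.7], 0.44)]
side crank_hub [([161.0, 338.1], 0.79)]
top stage_deck [([189.9, 323.6], 0.88)]
top crank_hub [([175.4, 279.2], 0.44)]
0.044 [array([203.5, 354.9]), array([177.9, 326.1])]
0.067 [array([204., 347.]), array([183.9, 325.2])]
0.089 [array([204.5, 339.4]), array([189.7, 324.3])]
0.133 [array([205.5, 324.1]), array([201.3, 322.6])]
```

The stage reads about 89 mm after 1⅓ turns, which is right. I'm carrying on to three turns.

send_rows --targets '[-0.0124,0.0096,0,0,-0.0096,0.0124,0,0,-0.006,0.0145,0,0,-0.002,0.0155,0,0,0.002,0.0155,0,0,0.006,0.0145,0,0,0.0096,0.0124,0,0,0.0124,0.0096,0,0]'

```text
time: 16.53
tcp_pos: [0.6218, 0.0719, 0.1213]
orientation: [180.0, 0.1, -6.9]
force: [-6.8, 0.7, 12.0]
grip_width: 0.0234
finger_force: 30.0
```

send_rows --targets '[0.0145,0.006,0,0,0.0155,0.002,0,0,0.0155,-0.002,0,0,0.0145,-0.006,0,0,0.0124,-0.0096,0,0,0.0096,-0.0124,0,0,0.006,-0.0145,0,0,0.002,-0.0155,0,0]'

```text
time: 17.2
tcp_pos: [0.7191, 0.1124, 0.1208]
orientation: [179.9, -0.1, -7.0]
force: [-4.2, -6.4, 8.1]
grip_width: 0.0233
finger_force: 30.0
```

send_rows --targets '[-0.002,-0.0155,0,0,-0.006,-0.0145,0,0,-0.0096,-0.0124,0,0,-0.0124,-0.0096,0,0,-0.0145,-0.006,0,0,-0.0155,-0.002,0,0,-0.0155,0.002,0,0,-0.0145,0.006,0,0]'

```text
time: 17.87
tcp_pos: [0.6357, 0.1764, 0.1211]
orientation: [-180.0, -0.3, -6.9]
force: [9.7, -2.6, 3.5]
grip_width: 0.0233
finger_force: 30.0
```

send_rows --targets '[-0.0124,0.0096,0,0,-0.0096,0.0124,0,0,-0.006,0.0145,0,0,-0.002,0.0155,0,0,0.002,0.0155,0,0,0.006,0.0145,0,0,0.0096,0.0124,0,0,0.0124,0.0096,0,0]'

```text
time: 18.53
tcp_pos: [0.6218, 0.0719, 0.1213]
orientation: [180.0, 0.1, -6.9]
force: [-7.4, -1.1, 12.9]
grip_width: 0.023
finger_force: 30.0
```

send_rows --targets '[0.0145,0.006,0,0,0.0155,0.002,0,0,0.0155,-0.002,0,0,0.0145,-0.006,0,0,0.0124,-0.0096,0,0,0.0096,-0.0124,0,0,0.006,-0.0145,0,0,0.002,-0.0155,0,0]'

```text
time: 19.2
tcp_pos: [0.719, 0.1124, 0.1208]
orientation: [179.9, -0.1, -7.0]
force: [-4.0, -6.3, 7.9]
grip_width: 0.0235
finger_force: 30.0
```

send_rows --targets '[0,-0.004,0,0,-0.001,-0.004,0,0,0,0,0,0]'

```text
time: 19.45
tcp_pos: [0.7188, 0.122, 0.121]
orientation: [-180.0, -0.1, -6.9]
force: [3.5, -2.1, 7.7]
grip_width: 0.023
finger_force: 30.0
```

send_rows --targets '[-0.001,-0.004,0,0,0,0,0,0]'

```text
time: 19.62
tcp_pos: [0.7183, 0.1258, 0.1211]
orientation: [-180.0, -0.2, -6.9]
force: [4.3, -0.9, 9.0]
grip_width: 0.0235
finger_force: 30.0
```

send_rows --targets '[-0.001,-0.003,0,0,0,0,0,0]'

```text
time: 19.78
tcp_pos: [0.7178, 0.1289, 0.1212]
orientation: [-180.0, -0.2, -6.9]
force: [4.8, -1.0, 8.0]
grip_width: 0.0231
finger_force: 30.0
```

Run:
```python
from h import *
o=robot.get_obs(); print(o['tcp_pos'],o['force'])
robot.grab_frame('side'); robot.grab_frame('top')
for c in('side','top'):
  for q in('stage_deck',): print(c,q,[(np.round(x['point'],1).tolist(),round(x['p'],2)) for x in robot.pinpoint(c,q)[:2]])
for d in (.19,.195,.2): print(d,[np.round(proj(c,(.606+(.1-d)*.9925,-.041-(.1-d)*.122,.014)),1) for c in('side','top')])
```

```text
[0.71780862 0.12886044 0.12118371] [ 4.84878299 -1.0398452   8.02454849]
side stage_deck [([203.9, 299.5], 0.63)]
top stage_deck []
0.19 [array([206.8, 304.1]), array([216.5, 320.4])]
0.195 [array([206.9, 302.3]), array([217.8, 320.2])]
0.2 [array([207. , 300.6]), array([219.2, 320. ])]
```

send_rows --targets '[-0.001,-0.003,0,0,0,0,0,0]'

```text
time: 20.15
tcp_pos: [0.7172, 0.1318, 0.1212]
orientation: [-180.0, -0.2, -6.9]
force: [4.6, -3.0, 7.5]
grip_width: 0.0232
finger_force: 30.0
```

send_rows --targets '[-0.001,-0.003,0,0,0,0,0,0]'

```text
time: 20.32
tcp_pos: [0.7167, 0.134, 0.1213]
orientation: [179.9, -0.2, -7.0]
force: [3.6, -6.9, 9.9]
grip_width: 0.0231
finger_force: 30.1
```

send_rows --targets '[-0.001,-0.003,0,0,0,0,0,0]'

```text
time: 20.48
tcp_pos: [0.7161, 0.1363, 0.1213]
orientation: [179.9, -0.2, -7.0]
force: [5.0, -10.0, 8.4]
grip_width: 0.0231
finger_force: 30.1
```

The force rises at the end stop, so the stage is out. I'll release, rise, and head for box A.

send_rows --targets '[0,0.004,0,0,0,0,0,0,0,0,0,0,0,0,0,0]' --gripper 0.05

```text
time: 20.82
tcp_pos: [0.7139, 0.1341, 0.1192]
orientation: [-180.0, 0.1, -6.9]
force: [-0.1, -0.0, -0.2]
grip_width: 0.0467
finger_force: 0.0
```

send_rows --targets '[0,0,-0.015,0,0,0,-0.025,0,0,0,-0.03,0,0,0,-0.025,0]'

```text
time: 21.15
tcp_pos: [0.714, 0.1341, 0.2164]
orientation: [-180.0, 0.0, -6.9]
force: [0.2, -0.3, 0.7]
grip_width: 0.0501
finger_force: 0.0
```

Run:
```python
from plan import *
np.set_printoptions(legacy='1.25')
o=robot.get_obs(); print(o['tcp_pos'],o['orientation'])
plan((.5793,-.2829,.16),66.4,q=3)
```

```text
[0.71401916 0.13414544 0.21642269] [-1.79985635e+02  1.12127723e-02 -6.92422180e+00]
ROWS [-0.006, 0.031, 0.004, -0.091, -0.009, 0.03, 0.004, -0.091, -0.011, 0.029, 0.004, -0.091, -0.014, 0.028, 0.004, -0.091, -0.017, 0.027, 0.004, -0.091, -0.018, 0.025, 0.004, -0.091, -0.021, 0.023, 0.004, -0.091, -0.023, 0.021, 0.004, -0.091]
ROWS [-0.025, 0.019, 0.004, -0.091, -0.027, 0.016, 0.004, -0.091, -0.028, 0.015, 0.004, -0.091, -0.029, 0.011, 0.004, -0.091, -0.03, 0.009, 0.004, -0.091, -0.031, 0.006, 0.004, -0.091]
```

send_rows --targets '[-0.006,0.031,0.004,-0.091,-0.009,0.03,0.004,-0.091,-0.011,0.029,0.004,-0.091,-0.014,0.028,0.004,-0.091,-0.017,0.027,0.004,-0.091,-0.018,0.025,0.004,-0.091,-0.021,0.023,0.004,-0.091,-0.023,0.021,0.004,-0.091]' --gripper 0.09

```text
time: 21.82
tcp_pos: [0.637, -0.1054, 0.1826]
orientation: [-180.0, 0.0, 35.0]
force: [1.2, -0.8, 0.1]
grip_width: 0.0899
finger_force: 0.0
```

send_rows --targets '[-0.025,0.019,0.004,-0.091,-0.027,0.016,0.004,-0.091,-0.028,0.015,0.004,-0.091,-0.029,0.011,0.004,-0.091,-0.03,0.009,0.004,-0.091,-0.031,0.006,0.004,-0.091,0,0,0,0,0,0,0,0]'

```text
time: 22.48
tcp_pos: [0.5785, -0.2844, 0.1584]
orientation: [-179.9, -0.0, 65.9]
force: [-0.1, 0.8, 1.0]
grip_width: 0.09
finger_force: 0.0
```

Run:
```python
from h import *
o=robot.get_obs(); print(o['tcp_pos'],o['orientation'])
t=robot.grab_frame('top'); s=robot.grab_frame('side'); np.save('t3.npy',t); np.save('s3.npy',s)
im=np.zeros((480,800,3),np.uint8)
im[:,:400]=cv2.resize(t[140:260,210:310],(400,480),interpolation=cv2.INTER_CUBIC)
im[:400,400:]=cv2.resize(s[150:300,230:380],(400,400),interpolation=cv2.INTER_CUBIC)
cv2.imwrite('pics/c7.png',cv2.cvtColor(im,cv2.COLOR_RGB2BGR))
```

```text
[ 0.57854732 -0.28441345  0.15839961] [-1.79940461e+02 -2.29055993e-02  6.58864438e+01]
```

View pics/c7.png

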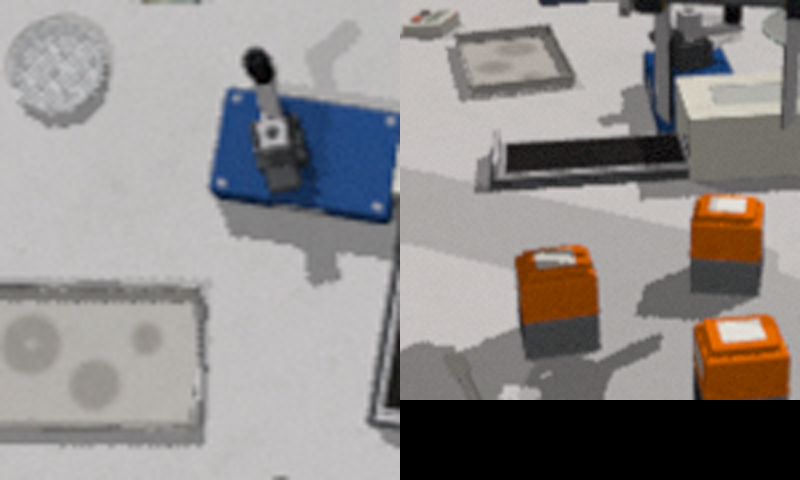

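The stage is out: black mat from the lip to the hood. The fingers straddle box A evenly (663 and 790, box at 728). I'll measure the mat, then grasp A.

Run:
```python
from h import *
t=np.load('t3.npy').astype(int).sum(2); m=np.zeros(t.shape,np.uint8); m[188:256,300:340]=(t[188:256,300:340]<130)
n,l,st,ce=cv2.connectedComponentsWithStats(m); i=1+np.argmax(st[1:,4]); print(st[i],ce[i])
ys,xs=np.nonzero(l==i); pts=np.array([at_z('top',p,.014)[:2] for p in zip(ys,xs)],np.float32); r=cv2.minAreaRect(pts); print(r,cv2.boxPoints(r))
```

```text
[307 193  26  51 917] [319.29443839 217.99018539]
((0.5114705562591553, -0.026654470711946487), (0.06914887577295303, 0.18273286521434784), 82.83116912841797) [[ 0.4165037  -0.04955669]
 [ 0.5978081  -0.07236057]
 [ 0.60643744 -0.00375225]
 [ 0.425133    0.01905163]]
```

send_rows --targets '[0,0,0.02,0,0,0,0.025,0,0,0,0.025,0,0,0,0.02,0,0,0,0.014,0,0,0,0.007,0,0,0,0,0,0,0,0,0]'

```text
time: 23.25
tcp_pos: [0.5796, -0.2834, 0.0488]
orientation: [179.9, 0.0, 66.1]
force: [0.0, -0.9, 1.2]
grip_width: 0.09
finger_force: 0.0
```

send_rows --targets '[0,0,0,0,0,0,0,0,0,0,0,0,0,0,0,0,0,0,0,0,0,0,0,0]' --gripper 0.03

```text
time: 23.75
tcp_pos: [0.5792, -0.2838, 0.0484]
orientation: [180.0, 0.0, 66.0]
force: [0.4, 0.6, 2.3]
grip_width: 0.0603
finger_force: 29.9
```

Run:
```python
from plan import *
np.set_printoptions(legacy='1.25')
o=robot.get_obs(); s=o['tcp_pos']+[0,0,.08]
plan((.569,-.0349,.129),-7.1,start=s,syaw=o['orientation'][2],q=3)
```

```text
ROWS [0.019, -0.009, -0.0, 0.106, 0.017, -0.011, -0.0, 0.106, 0.016, -0.013, -0.0, 0.106, 0.015, -0.015, -0.0, 0.106, 0.013, -0.016, -0.0, 0.106, 0.012, -0.017, -0.0, 0.106, 0.009, -0.019, -0.0, 0.106, 0.008, -0.019, -0.0, 0.106]
ROWS [0.005, -0.02, -0.0, 0.106, 0.003, -0.021, -0.001, 0.106, 0.002, -0.02, 0.0, 0.106, -0.002, -0.021, 0.0, 0.106]
```

send_rows --targets '[0,0,-0.005,0,0,0,-0.01,0,0,0,-0.015,0,0,0,-0.02,0,0,0,-0.03,0,0,0,0,0]'

```text
time: 24.25
tcp_pos: [0.5809, -0.2846, 0.1347]
orientation: [179.5, 0.0, 66.1]
force: [0.5, 0.3, -0.1]
grip_width: 0.0602
finger_force: 29.9
```

send_rows --targets '[0.019,-0.009,0,0.106,0.017,-0.011,0,0.106,0.016,-0.013,0,0.106,0.015,-0.015,0,0.106,0.013,-0.016,0,0.106,0.012,-0.017,0,0.106,0.009,-0.019,0,0.106,0.008,-0.019,0,0.106]'

```text
time: 24.92
tcp_pos: [0.5722, -0.1166, 0.1285]
orientation: [180.0, -0.0, 17.2]
force: [0.5, -0.0, -0.4]
grip_width: 0.0595
finger_force: 29.9
```

send_rows --targets '[0.005,-0.02,0,0.106,0.003,-0.021,0,0.106,0.002,-0.02,0,0.106,-0.002,-0.021,0,0.106,0,0,0,0,0,0,0,0]'

```text
time: 25.42
tcp_pos: [0.5685, -0.0342, 0.1285]
orientation: [180.0, -0.0, -6.6]
force: [-0.7, -0.2, -0.3]
grip_width: 0.0596
finger_force: 29.9
```

Run:
```python
from plan import *
np.set_printoptions(legacy='1.25')
o=robot.get_obs(); print(o['tcp_pos'],o['orientation'],o['force'])
plan((.569,-.0349,.030),-7.1,q=4,n=6)
s=robot.grab_frame('side')
im=cv2.resize(s[150:300,230:430],None,fx=3,fy=3,interpolation=cv2.INTER_CUBIC); cv2.imwrite('pics/c8.png',cv2.cvtColor(im,cv2.COLOR_RGB2BGR))
print('grey?', [(np.round(x['point'],1).tolist(),round(x['p'],2)) for x in robot.pinpoint('side','empty_1_centre')[:4]], proj('side',(.579,-.284,.02)),proj('side',(.534,-.461,.02)),proj('side',(.424,-.331,.02)))
```

```text
[ 0.56846462 -0.03417312  0.12849867] [ 1.79994983e+02 -3.37334732e-02 -6.64293325e+00] [-0.69549265 -0.18077734 -0.27304232]
ROWS [0.0001, 0.0001, 0.0164, 0.0013, 0.0001, 0.0001, 0.0164, 0.0013, 0.0001, 0.0001, 0.0164, 0.0013, 0.0001, 0.0001, 0.0165, 0.0013, 0.0001, 0.0001, 0.0164, 0.0013, 0.0001, 0.0002, 0.0164, 0.0013]
grey? [([244.7, 357.1], 0.67)] (246.9632097391974, 351.7505926492778) (296.56034060837055, 356.6173448779522) (267.81317784508815, 288.80304091547436)
```

View pics/c8.png

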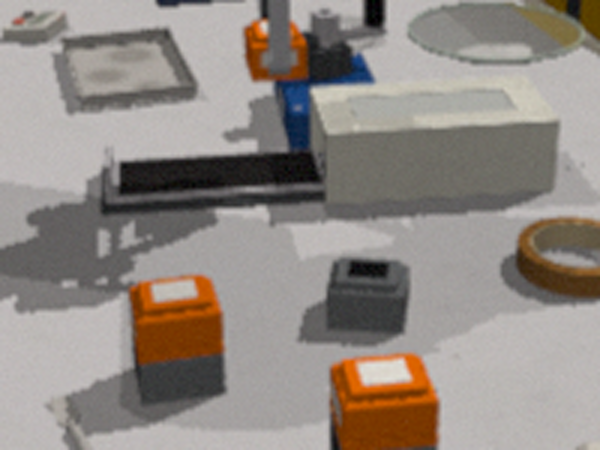

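The grey box stayed behind (crop 370,295) and the orange one is held level. Now placing A near the hood.

send_rows --targets '[0.0005,0.001,0.02,0.004,0,0,0.025,0.004,0,0,0.025,0,0,0,0.017,0,0,0,0.008,0,0,0,0.004,0,0,0,0.001,0,0,0,0,0]'

```text
time: 26.18
tcp_pos: [0.5693, -0.0362, 0.0288]
orientation: [180.0, -0.1, -7.3]
force: [-0.0, -0.2, -1.1]
grip_width: 0.06
finger_force: 29.9
```

send_rows --targets '[0,0,0,0,0,0,0,0,0,0,0,0,0,0,0,0]' --gripper 0.078

```text
time: 26.52
tcp_pos: [0.569, -0.0358, 0.0285]
orientation: [180.0, -0.1, -7.3]
force: [-0.1, -0.5, -0.2]
grip_width: 0.0774
finger_force: 0.0
```

send_rows --targets '[0,0,-0.01,0,0,0,-0.02,0,0,0,-0.03,0,0,0,-0.03,0,0,0,-0.03,0]'

```text
time: 26.93
tcp_pos: [0.5686, -0.0357, 0.1502]
orientation: [180.0, -0.0, -7.3]
force: [0.4, -0.7, 0.1]
grip_width: 0.078
finger_force: 0.0
```

Run:
```python
from plan import *
np.set_printoptions(legacy='1.25')
o=robot.get_obs(); print(o['tcp_pos'],o['orientation'],o['force'])
plan((.534,-.461,.15),83.6,q=3)
```

```text
[ 0.56856204 -0.03574333  0.15022532] [ 1.79997838e+02 -2.04956097e-02 -7.27856636e+00] [ 0.3755305  -0.74577701  0.12533169]
ROWS [0.001, 0.03, 0.0, -0.113, -0.002, 0.031, 0.0, -0.113, -0.005, 0.03, 0.0, -0.113, -0.009, 0.029, 0.0, -0.113, -0.012, 0.028, 0.0, -0.113, -0.015, 0.027, 0.0, -0.113, -0.018, 0.024, 0.0, -0.113, -0.021, 0.023, 0.0, -0.113]
ROWS [-0.023, 0.019, 0.0, -0.113, -0.025, 0.018, 0.0, -0.113, -0.027, 0.014, 0.0, -0.113, -0.028, 0.011, 0.0, -0.113, -0.03, 0.008, 0.0, -0.113, -0.03, 0.004, 0.0, -0.113]
```

send_rows --targets '[0.001,0.03,0,-0.113,-0.002,0.031,0,-0.113,-0.005,0.03,0,-0.113,-0.009,0.029,0,-0.113,-0.012,0.028,0,-0.113,-0.015,0.027,0,-0.113,-0.018,0.024,0,-0.113,-0.021,0.023,0,-0.113]' --gripper 0.09

```text
time: 27.6
tcp_pos: [0.5487, -0.2807, 0.149]
orientation: [180.0, -0.0, 44.8]
force: [0.5, 1.2, 0.6]
grip_width: 0.0901
finger_force: 0.0
```

send_rows --targets '[-0.023,0.019,0,-0.113,-0.025,0.018,0,-0.113,-0.027,0.014,0,-0.113,-0.028,0.011,0,-0.113,-0.03,0.008,0,-0.113,-0.03,0.004,0,-0.113,0,0,0,0]'

```text
time: 28.18
tcp_pos: [0.5318, -0.4657, 0.1482]
orientation: [180.0, 0.1, 83.6]
force: [0.1, 0.3, -0.5]
grip_width: 0.0898
finger_force: 0.0
```

Run:
```python
from plan import *
np.set_printoptions(legacy='1.25')
o=robot.get_obs(); print(o['tcp_pos'],o['orientation'])
import m2
s=robot.grab_frame('side'); hs=cv2.cvtColor(s,cv2.COLOR_RGB2HSV)
im=cv2.resize(s[220:330,280:430],None,fx=4,fy=4,interpolation=cv2.INTER_CUBIC); cv2.imwrite('pics/c9.png',cv2.cvtColor(im,cv2.COLOR_RGB2BGR))
# predicted corners of box B bottom/top in crop coords
for y in (173.6,183.5):
  c,sn=np.cos(np.radians(y)),np.sin(np.radians(y)); print(y,[np.round((np.array(proj('side',(.534+c*a*.03-sn*b*.025,-.461+sn*a*.03+c*b*.025,.068)))[::-1]-[280,220])*4).tolist() for a,b in((1,1),(1,-1),(-1,-1),(-1,1))])
```

```text
[ 0.53179678 -0.46570931  0.14824133] [1.79998513e+02 5.47938202e-02 8.36205631e+01]
173.6 [[254.0, 260.0], [236.0, 198.0], [359.0, 187.0], [384.0, 248.0]]
183.5 [[266.0, 265.0], [230.0, 205.0], [347.0, 182.0], [389.0, 240.0]]
```

View pics/c9.png

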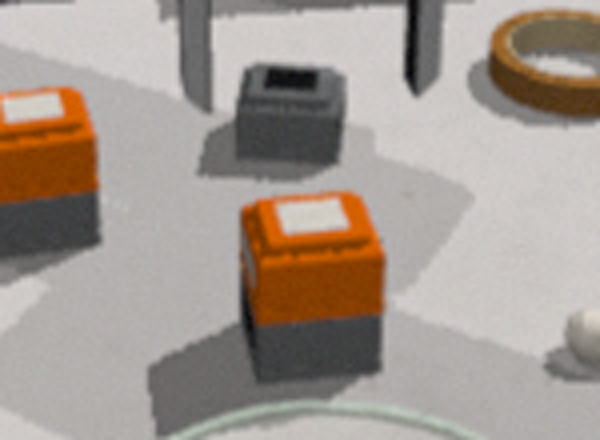

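Box B's top edge is at (256,262) to (385,250), matching the 173.6° prediction. I'll correct by 5 mm and grasp.

send_rows --targets '[0.0025,0.001,0.02,0,0.0025,0.001,0.02,0,0,0,0.025,0,0,0,0.017,0,0,0,0.012,0,0,0,0.006,0,0,0,0,0,0,0,0,0]'

```text
time: 28.9
tcp_pos: [0.5367, -0.4564, 0.0491]
orientation: [179.9, 0.0, 83.3]
force: [0.1, -0.4, 1.2]
grip_width: 0.09
finger_force: 0.0
```

send_rows --targets '[0,0,0,0,0,0,0,0,0,0,0,0,0,0,0,0,0,0,0,0,0,0,0,0]' --gripper 0.03

```text
time: 29.4
tcp_pos: [0.5362, -0.4565, 0.0482]
orientation: [180.0, 0.0, 83.3]
force: [-0.8, 0.5, 2.7]
grip_width: 0.0597
finger_force: 30.0
```

send_rows --targets '[0,0,-0.005,0,0,0,-0.01,0,0,0,-0.015,0,0,0,-0.02,0,0,0,-0.03,0,0,0,0,0,0,0,0,0]'

```text
time: 29.98
tcp_pos: [0.5368, -0.4569, 0.1303]
orientation: [179.8, 0.1, 83.4]
force: [-0.1, 0.2, -2.9]
grip_width: 0.0599
finger_force: 30.0
```

Run:
```python
from plan import *
np.set_printoptions(legacy='1.25')
o=robot.get_obs(); print(o['tcp_pos'],o['orientation'],o['force'],o['grip_width'])
plan((.5095,-.0275,.130),-7.1,q=3)
```

```text
[ 0.53676771 -0.45690096  0.13031157] [1.79827019e+02 1.26866347e-01 8.33558206e+01] [-0.12825831  0.22636368 -2.86335347] 0.05985470974540831
ROWS [0.03, -0.005, 0.0, 0.113, 0.03, -0.009, 0.0, 0.113, 0.028, -0.012, 0.0, 0.113, 0.026, -0.016, 0.0, 0.113, 0.025, -0.018, 0.0, 0.113, 0.023, -0.021, 0.0, 0.113, 0.02, -0.023, 0.0, 0.113, 0.017, -0.025, 0.0, 0.113]
ROWS [0.015, -0.027, 0.0, 0.113, 0.011, -0.029, 0.0, 0.113, 0.008, -0.03, 0.0, 0.113, 0.004, -0.03, 0.0, 0.113, 0.002, -0.031, 0.0, 0.113, -0.003, -0.031, 0.0, 0.113]
```

send_rows --targets '[0.03,-0.005,0,0.113,0.03,-0.009,0,0.113,0.028,-0.012,0,0.113,0.026,-0.016,0,0.113,0.025,-0.018,0,0.113,0.023,-0.021,0,0.113,0.02,-0.023,0,0.113,0.017,-0.025,0,0.113]'

```text
time: 30.65
tcp_pos: [0.5196, -0.2098, 0.1269]
orientation: [-179.9, 0.1, 31.2]
force: [0.6, -0.6, -1.2]
grip_width: 0.0598
finger_force: 30.0
```

send_rows --targets '[0.015,-0.027,0,0.113,0.011,-0.029,0,0.113,0.008,-0.03,0,0.113,0.005,-0.03,0,0.113,0.004,-0.031,0,0.113,0,-0.031,0,0.113,0,0,0,0,0,0,0,0]'

```text
time: 31.32
tcp_pos: [0.5142, -0.025, 0.1271]
orientation: [180.0, 0.1, -7.1]
force: [0.1, -0.1, -2.2]
grip_width: 0.0597
finger_force: 30.0
```

Run:
```python
from plan import *
np.set_printoptions(legacy='1.25')
o=robot.get_obs(); print(o['tcp_pos'],o['orientation'],o['force'],o['grip_width'])
plan((.514,-.028,.0285),-7.1,q=4,n=1)
s=robot.grab_frame('side')
im=cv2.resize(s[140:320,240:400],None,fx=3,fy=3,interpolation=cv2.INTER_CUBIC); cv2.imwrite('pics/c10.png',cv2.cvtColor(im,cv2.COLOR_RGB2BGR))
```

```text
[ 0.51424433 -0.02497406  0.12714933] [ 1.79994993e+02  8.37806186e-02 -7.10820934e+00] [ 0.07669395 -0.06800543 -2.22561826] 0.059731108212891654
ROWS [0.0001, 0.003, 0.0986, -0.0001]
```

View pics/c10.png

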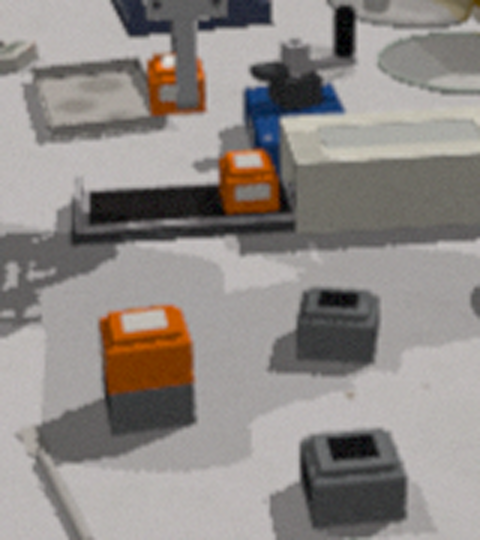

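Box A stands on the deck at crop (248,182). Both greys stayed at (340,325) and (352,480), and B is held clear. Placing B in the middle.

send_rows --targets '[0,0.0015,0.02,0,0,0.0015,0.025,0,0,0,0.025,0,0,0,0.017,0,0,0,0.008,0,0,0,0.003,0,0,0,0.0005,0,0,0,0,0]'

```text
time: 32.03
tcp_pos: [0.5148, -0.0295, 0.0302]
orientation: [180.0, -0.1, -7.3]
force: [0.2, 0.1, -2.6]
grip_width: 0.06
finger_force: 30.0
```

send_rows --targets '[0,0,0,0,0,0,0,0,0,0,0,0,0,0,0,0]' --gripper 0.078

```text
time: 32.37
tcp_pos: [0.5146, -0.0291, 0.03]
orientation: [-180.0, -0.1, -7.3]
force: [-0.4, -0.6, 0.0]
grip_width: 0.0776
finger_force: 0.0
```

send_rows --targets '[0,0,-0.01,0,0,0,-0.02,0,0,0,-0.03,0,0,0,-0.03,0,0,0,-0.03,0]'

```text
time: 32.78
tcp_pos: [0.5141, -0.0291, 0.1517]
orientation: [-180.0, -0.0, -7.3]
force: [-0.3, 0.3, -0.0]
grip_width: 0.0779
finger_force: 0.0
```

Run:
```python
from plan import *
np.set_printoptions(legacy='1.25')
o=robot.get_obs(); print(o['tcp_pos'],o['orientation'],o['force'])
plan((.4242,-.331,.15),89.9,q=3)
```

```text
[ 0.51411563 -0.02905244  0.15167629] [-1.79998237e+02 -1.81854571e-02 -7.28262327e+00] [-0.26740496  0.29229638 -0.03294057]
ROWS [-0.003, 0.021, 0.0, -0.113, -0.006, 0.02, 0.0, -0.113, -0.008, 0.019, 0.0, -0.113, -0.01, 0.019, 0.0, -0.113, -0.012, 0.017, 0.001, -0.113, -0.014, 0.016, -0.0, -0.113, -0.016, 0.014, -0.0, -0.113, -0.017, 0.012, -0.0, -0.113]
ROWS [-0.018, 0.01, 0.0, -0.113, -0.02, 0.008, 0.0, -0.113, -0.02, 0.006, 0.0, -0.113, -0.02, 0.003, 0.0, -0.113, -0.021, 0.001, 0.0, -0.113, -0.021, -0.001, 0.001, -0.113, -0.021, -0.004, -0.0, -0.113]
```

send_rows --targets '[-0.003,0.021,0,-0.113,-0.006,0.02,0,-0.113,-0.008,0.019,0,-0.113,-0.01,0.019,0,-0.113,-0.012,0.017,0,-0.113,-0.014,0.016,0,-0.113,-0.016,0.014,0,-0.113,-0.017,0.012,0,-0.113]' --gripper 0.09

```text
time: 33.45
tcp_pos: [0.466, -0.1914, 0.1504]
orientation: [180.0, -0.0, 44.8]
force: [0.2, -0.0, -0.5]
grip_width: 0.0901
finger_force: 0.0
```

send_rows --targets '[-0.018,0.01,0,-0.113,-0.02,0.008,0,-0.113,-0.02,0.006,0,-0.113,-0.02,0.003,0,-0.113,-0.021,0.001,0,-0.113,-0.021,-0.001,0,-0.113,-0.021,-0.004,0,-0.113]'

```text
time: 34.03
tcp_pos: [0.4238, -0.3318, 0.1504]
orientation: [180.0, 0.0, 90.2]
force: [-0.6, -0.3, 0.2]
grip_width: 0.0901
finger_force: 0.0
```

send_rows --targets '[0,0,0.02,0,0,0,0.02,0,0,0,0,0,0,0,0,0,0,0,0,0]'

```text
time: 34.45
tcp_pos: [0.4247, -0.331, 0.111]
orientation: [179.9, 0.1, 89.8]
force: [0.2, 0.6, 0.3]
grip_width: 0.0899
finger_force: 0.0
```

Run:
```python
from plan import *
np.set_printoptions(legacy='1.25')
o=robot.get_obs(); print(o['tcp_pos'],o['orientation'])
plan((.4242,-.331,.048),89.9,q=4,n=1)
s=robot.grab_frame('side'); h=cv2.cvtColor(s,cv2.COLOR_RGB2HSV)
m=((h[...,0]<18)&(h[...,1]>110)&(h[...,2]>60)).astype(np.uint8)
n,l,st,ce=cv2.connectedComponentsWithStats(m)
for i in range(1,n):
    if st[i,4]>100 and st[i,0]<360: print(st[i],ce[i])
c,sn=-1,0
print([np.round(proj('side',(.4242+a*.03,-.331+b*.025,z)),1).tolist() for a,b,z in((-1,-1,.034),(1,-1,.034),(-1,-1,.068),(1,-1,.068),(0,0,.074))])
```

```text
[ 0.42465199 -0.33103813  0.11095916] [1.79939348e+02 5.45509921e-02 8.98467787e+01]
ROWS [0.0, -0.0005, 0.063, -0.0009]
[291 191  17  22 219] [298.37442922 202.56164384]
[314 191  19  21 254] [322.73228346 201.61417323]
[273 242  32  30 674] [288.38724036 257.69732938]
[[270.8, 276.1], [266.6, 304.7], [256.7, 275.0], [252.6, 304.1], [246.0, 287.6]]
```

send_rows --targets '[0,0,0.02,0,0,0,0.02,0,0,0,0.014,0,0,0,0.008,0,0,0,0,0,0,0,0,0]'

```text
time: 35.0
tcp_pos: [0.4246, -0.3311, 0.0484]
orientation: [180.0, 0.0, 89.8]
force: [0.4, -0.1, 0.6]
grip_width: 0.0901
finger_force: 0.0
```

send_rows --targets '[0,0,0,0,0,0,0,0,0,0,0,0,0,0,0,0,0,0,0,0,0,0,0,0]' --gripper 0.03

```text
time: 35.5
tcp_pos: [0.4243, -0.331, 0.0477]
orientation: [180.0, 0.0, 89.8]
force: [-0.0, 1.3, 3.7]
grip_width: 0.0599
finger_force: 29.9
```

send_rows --targets '[0,0,-0.005,0,0,0,-0.01,0,0,0,-0.015,0,0,0,-0.02,0,0,0,-0.03,0,0,0,0,0,0,0,0,0]'

```text
time: 36.08
tcp_pos: [0.4247, -0.3313, 0.1293]
orientation: [179.9, 0.1, 89.8]
force: [0.0, 0.0, -2.1]
grip_width: 0.0598
finger_force: 29.9
```

Run:
```python
from plan import *
np.set_printoptions(legacy='1.25')
o=robot.get_obs(); print(o['tcp_pos'],o['orientation'],o['force'],o['grip_width'])
plan((.450,-.021,.130),-7.1,q=3)
```

```text
[ 0.42467464 -0.33131498  0.12931032] [1.79862612e+02 1.23514373e-01 8.98316016e+01] [ 6.39095528e-04  2.55942950e-02 -2.14978183e+00] 0.05981384750510054
ROWS [0.021, 0.002, -0.0, 0.113, 0.02, -0.001, -0.0, 0.113, 0.021, -0.003, -0.0, 0.113, 0.02, -0.005, -0.0, 0.113, 0.019, -0.008, -0.0, 0.113, 0.019, -0.01, -0.0, 0.113, 0.017, -0.011, -0.0, 0.113, 0.015, -0.014, -0.0, 0.113]
ROWS [0.014, -0.015, -0.0, 0.113, 0.013, -0.017, -0.0, 0.113, 0.01, -0.018, -0.001, 0.113, 0.008, -0.019, 0.0, 0.113, 0.006, -0.02, 0.0, 0.113, 0.004, -0.02, 0.0, 0.113, 0.001, -0.021, 0.0, 0.113]
```

send_rows --targets '[0.021,0.002,0,0.113,0.02,-0.001,0,0.113,0.021,-0.003,0,0.113,0.02,-0.005,0,0.113,0.019,-0.008,0,0.113,0.019,-0.01,0,0.113,0.017,-0.011,0,0.113,0.015,-0.014,0,0.113]'

```text
time: 36.75
tcp_pos: [0.4369, -0.1644, 0.1266]
orientation: [-179.9, 0.0, 37.7]
force: [0.3, -0.5, -2.7]
grip_width: 0.0597
finger_force: 29.9
```

send_rows --targets '[0.014,-0.015,0,0.113,0.013,-0.017,0,0.113,0.01,-0.018,0,0.113,0.008,-0.019,0,0.113,0.006,-0.02,0,0.113,0.004,-0.02,0,0.113,0.001,-0.021,0,0.113,0,0,0,0]'

```text
time: 37.42
tcp_pos: [0.4487, -0.0182, 0.1266]
orientation: [-180.0, 0.1, -7.7]
force: [0.8, 0.3, -2.1]
grip_width: 0.0596
finger_force: 29.9
```

send_rows --targets '[0,0,0.02,0,0,0,0.02,0,0,0,0,0,0,0,0,0]'

```text
time: 37.75
tcp_pos: [0.4486, -0.021, 0.0868]
orientation: [180.0, 0.2, -7.2]
force: [-0.3, 0.9, -0.7]
grip_width: 0.0598
finger_force: 29.9
```

Run:
```python
from plan import *
np.set_printoptions(legacy='1.25')
o=robot.get_obs(); print(o['tcp_pos'],o['orientation'],o['force'],o['grip_width'])
plan((.450,-.021,.029),-7.1,q=4,n=1)
s=robot.grab_frame('side')
im=cv2.resize(s[150:290,240:390],None,fx=4,fy=4,interpolation=cv2.INTER_CUBIC); cv2.imwrite('pics/c11.png',cv2.cvtColor(im,cv2.COLOR_RGB2BGR))
```

```text
[ 0.44856187 -0.02096976  0.08679882] [ 1.79996533e+02  1.58529238e-01 -7.22923252e+00] [-0.28855474  0.852717   -0.7373766 ] 0.0597736310583349
ROWS [0.0014, -0.0002, 0.0578, -0.0023]
```

View pics/c11.png

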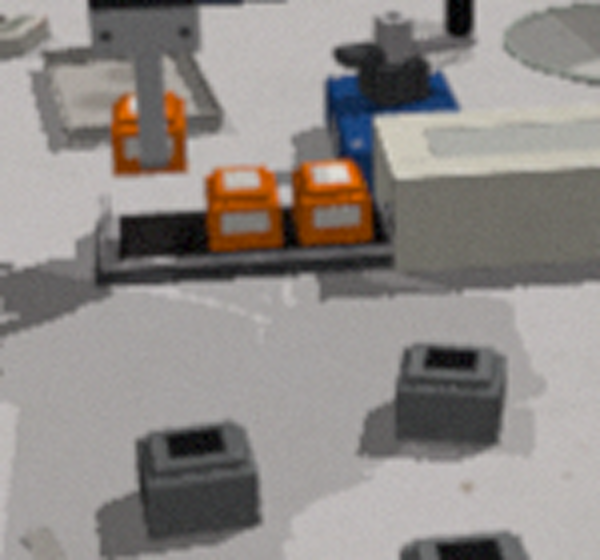

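Boxes A and B stand well apart on the deck (crop 330,205 and 243,210), and C is held at 113 to 187, a bit close to the lip at 112. I'll shift it 5 mm along +x and place it.

send_rows --targets '[0.0025,0,0.016,-0.001,0.0025,0,0.018,0,0,0,0.012,0,0,0,0.007,0,0,0,0.003,0,0,0,0.0015,0,0,0,0,0]'

```text
time: 38.38
tcp_pos: [0.4546, -0.0214, 0.0305]
orientation: [-180.0, -0.0, -7.2]
force: [0.0, 0.9, -1.7]
grip_width: 0.0599
finger_force: 29.9
```

send_rows --targets '[0,0,0,0,0,0,0,0,0,0,0,0,0,0,0,0]' --gripper 0.078

```text
time: 38.72
tcp_pos: [0.4545, -0.0214, 0.0303]
orientation: [-180.0, -0.0, -7.2]
force: [0.3, -0.4, 0.3]
grip_width: 0.0776
finger_force: 0.0
```

send_rows --targets '[0,0,-0.01,0,0,0,-0.02,0,0,0,-0.03,0,0,0,-0.03,0,0,0,-0.03,0,0,0,-0.03,0]'

```text
time: 39.22
tcp_pos: [0.4539, -0.0213, 0.1824]
orientation: [-180.0, -0.0, -7.2]
force: [-0.2, 0.8, 0.2]
grip_width: 0.0779
finger_force: 0.0
```

Run:
```python
from plan import *
np.set_printoptions(legacy='1.25')
o=robot.get_obs(); print(o['tcp_pos'],o['orientation'],o['force'])
p,y=plan((.665,.02,.21),-7,q=3)
print('then handle'); plan((.716,.132,.175),-7,start=p,syaw=y,q=3)
```

```text
[ 0.45389908 -0.02129079  0.18238172] [-1.79998801e+02 -3.94957486e-02 -7.22852243e+00] [-0.1966462   0.78364916  0.22759195]
ROWS [0.029, -0.01, -0.004, -0.001, 0.029, -0.009, -0.004, -0.001, 0.03, -0.01, -0.004, -0.001, 0.029, -0.009, -0.004, -0.001, 0.029, -0.01, -0.004, -0.001, 0.029, -0.009, -0.004, -0.001, 0.029, -0.01, -0.004, -0.001]
then handle
ROWS [0.008, -0.023, 0.007, 0.001, 0.007, -0.024, 0.007, 0.001, 0.008, -0.023, 0.007, 0.001, 0.007, -0.024, 0.007, 0.001, 0.008, -0.023, 0.007, 0.001]
```

Run:
```python
from h import *
t=robot.grab_frame('top'); s=robot.grab_frame('side')
for c in('side','top'):
    f=s if c=='side' else t
    pr,pc=proj(c,(.715,.133,.114)); r0,c0=int(pr)-14,int(pc)-10
    print(c,'pred',round(pr,1),round(pc,1),'ends',np.round(proj(c,(.715,.133,.141)),1),np.round(proj(c,(.715,.133,.087)),1))
    m=(f[r0:r0+29,c0:c0+21].astype(int).sum(2)<130).astype(np.uint8); n,l,st,ce=cv2.connectedComponentsWithStats(m); i=1+np.argmax(st[1:,4]); print(st[i]+[c0,r0,0,0,0],ce[i]+[c0,r0])
h=cv2.cvtColor(s,cv2.COLOR_RGB2HSV); m=((h[...,0]<18)&(h[...,1]>110)&(h[...,2]>60)).astype(np.uint8)[180:230]; n,l,st,ce=cv2.connectedComponentsWithStats(m)
for i in range(1,n):
    if st[i,4]>100 and st[i,0]<360: print(st[i],ce[i])
```

```text
side pred 149.9 354.2 ends [141.7 354.3] [158.  354.1]
[352 142   6  17  95] [354.52631579 150.24210526]
top pred 156.3 275.0 ends [154.4 274.1] [158.2 275.9]
[272 153   7   8  41] [275.26829268 156.31707317]
[313   9  20  23 290] [322.09655172  20.8       ]
[291  11  20  22 275] [300.41454545  22.76363636]
[271  13  19  21 269] [280.16356877  23.84386617]
```

send_rows --targets '[0.029,-0.01,-0.004,0,0.029,-0.009,-0.004,0,0.03,-0.01,-0.004,0,0.029,-0.009,-0.004,0,0.029,-0.01,-0.004,0,0.029,-0.009,-0.004,0,0.029,-0.01,-0.004,0]' --gripper 0.05

```text
time: 39.9
tcp_pos: [0.6661, 0.0197, 0.2079]
orientation: [180.0, 0.0, -7.2]
force: [0.1, -0.8, 1.1]
grip_width: 0.05
finger_force: 0.0
```

send_rows --targets '[0.008,-0.023,0.007,0,0.007,-0.024,0.007,0,0.008,-0.023,0.007,0,0.007,-0.024,0.007,0,0.008,-0.023,0.007,0,0,0,0,0,0,0,0,0]'

```text
time: 40.48
tcp_pos: [0.7171, 0.1316, 0.1717]
orientation: [180.0, 0.1, -7.1]
force: [-0.3, -0.1, 0.6]
grip_width: 0.05
finger_force: 0.0
```

send_rows --targets '[-0.001,0,0.02,0,0,0,0.02,0,0,0,0.012,0,0,0,0,0]'

```text
time: 40.82
tcp_pos: [0.7153, 0.1297, 0.1183]
orientation: [179.9, 0.2, -7.3]
force: [-0.1, -0.8, 0.8]
grip_width: 0.05
finger_force: 0.0
```

send_rows --targets '[0,0,0,0,0,0,0,0,0,0,0,0,0,0,0,0,0,0,0,0,0,0,0,0]' --gripper 0.01

```text
time: 41.32
tcp_pos: [0.7169, 0.1307, 0.1218]
orientation: [-180.0, -0.1, -7.2]
force: [1.5, -1.0, 3.3]
grip_width: 0.0236
finger_force: 30.0
```

send_rows --targets '[0.0024,0.0095,0,0,0.0008,0.0098,0,0,0,0,0,0]'

```text
time: 41.57
tcp_pos: [0.7175, 0.1091, 0.1215]
orientation: [-180.0, -0.0, -7.3]
force: [0.5, -0.5, 6.5]
grip_width: 0.0231
finger_force: 30.0
```

send_rows --targets '[-0.002,0.0155,0,0,-0.006,0.0145,0,0,-0.0096,0.0124,0,0,-0.0124,0.0096,0,0,-0.0145,0.006,0,0,-0.0155,0.002,0,0,-0.0155,-0.002,0,0,-0.0145,-0.006,0,0]'

```text
time: 42.23
tcp_pos: [0.6217, 0.0702, 0.1218]
orientation: [-180.0, -0.2, -7.3]
force: [9.8, 2.6, 0.4]
grip_width: 0.0233
finger_force: 30.0
```

send_rows --targets '[-0.0124,-0.0106,0,0,-0.0096,-0.0129,0,0,-0.006,-0.0145,0,0,-0.002,-0.0155,0,0,0.002,-0.0155,0,0,0.006,-0.0145,0,0,0.0096,-0.0124,0,0,0.0124,-0.0096,0,0]'

```text
time: 42.9
tcp_pos: [0.6345, 0.1759, 0.1217]
orientation: [179.9, 0.0, -7.2]
force: [-3.3, -5.7, 7.2]
grip_width: 0.0232
finger_force: 30.1
```

send_rows --targets '[0.0145,-0.006,0,0,0.0155,-0.002,0,0,0.0155,0.002,0,0,0.0145,0.006,0,0,0.0124,0.0096,0,0,0.0096,0.0124,0,0,0.006,0.0145,0,0,0.002,0.0155,0,0]'

```text
time: 43.57
tcp_pos: [0.7182, 0.1129, 0.1216]
orientation: [-179.9, -0.1, -7.2]
force: [-0.9, 4.9, 5.1]
grip_width: 0.0231
finger_force: 30.0
```

Run:
```python
from h import *
o=robot.get_obs(); print(o['tcp_pos'],o['force'])
s=robot.grab_frame('side'); print([(np.round(x['point'],1).tolist(),round(x['p'],2)) for x in robot.pinpoint('side','crank_hub')[:2]],proj('side',(.658,.12,.097)))
h=cv2.cvtColor(s,cv2.COLOR_RGB2HSV); m=((h[...,0]<18)&(h[...,1]>110)&(h[...,2]>60)).astype(np.uint8)[180:230]; n,l,st,ce=cv2.connectedComponentsWithStats(m)
for i in range(1,n):
    if st[i,4]>40 and st[i,0]<400: print(st[i],ce[i])
```

```text
[0.7181765  0.11291848 0.12164115] [-0.92610057  4.89400028  5.05413227]
[([160.2, 339.2], 0.92), ([210.8, 334.0], 0.65)] (np.float64(157.92955768121223), np.float64(338.03388072403277))
[294  10  39  23 561] [312.7201426   21.78609626]
[334  11   5  18  48] [336.02083333  18.85416667]
```

The boxes travel with the stage, and A has entered the hood. Turns two and three follow.

send_rows --targets '[-0.002,0.0155,0,0,-0.006,0.0145,0,0,-0.0096,0.0124,0,0,-0.0124,0.0096,0,0,-0.0145,0.006,0,0,-0.0155,0.002,0,0,-0.0155,-0.002,0,0,-0.0145,-0.006,0,0]'

```text
time: 44.33
tcp_pos: [0.6216, 0.071, 0.1219]
orientation: [180.0, -0.2, -7.3]
force: [5.1, -2.7, 3.6]
grip_width: 0.0232
finger_force: 30.0
```

send_rows --targets '[-0.0124,-0.0096,0,0,-0.0096,-0.0124,0,0,-0.006,-0.0145,0,0,-0.002,-0.0155,0,0,0.002,-0.0155,0,0,0.006,-0.0145,0,0,0.0096,-0.0124,0,0,0.0124,-0.0096,0,0]'

```text
time: 45.0
tcp_pos: [0.6345, 0.1759, 0.1216]
orientation: [179.9, 0.0, -7.2]
force: [-3.2, -6.0, 6.0]
grip_width: 0.0233
finger_force: 30.1
```

send_rows --targets '[0.0145,-0.006,0,0,0.0155,-0.002,0,0,0.0155,0.002,0,0,0.0145,0.006,0,0,0.0124,0.0096,0,0,0.0096,0.0124,0,0,0.006,0.0145,0,0,0.002,0.0155,0,0]'

```text
time: 45.67
tcp_pos: [0.7182, 0.1131, 0.1216]
orientation: [-179.9, -0.1, -7.2]
force: [-1.5, 6.1, 5.7]
grip_width: 0.0232
finger_force: 30.0
```

send_rows --targets '[-0.002,0.0155,0,0,-0.006,0.0145,0,0,-0.0096,0.0124,0,0,-0.0124,0.0096,0,0,-0.0145,0.006,0,0,-0.0155,0.002,0,0,-0.0155,-0.002,0,0,-0.0145,-0.006,0,0]'

```text
time: 46.33
tcp_pos: [0.6216, 0.0709, 0.1219]
orientation: [179.9, -0.2, -7.3]
force: [4.3, -2.1, 4.2]
grip_width: 0.0231
finger_force: 30.0
```

send_rows --targets '[-0.0124,-0.0096,0,0,-0.0096,-0.0124,0,0,-0.006,-0.0145,0,0,-0.002,-0.0155,0,0,0.002,-0.0155,0,0,0.006,-0.0145,0,0,0.0096,-0.0124,0,0,0.0124,-0.0096,0,0]'

```text
time: 47.0
tcp_pos: [0.6345, 0.176, 0.1216]
orientation: [179.9, 0.0, -7.2]
force: [-3.1, -5.9, 7.1]
grip_width: 0.0233
finger_force: 30.1
```

send_rows --targets '[0.0145,-0.006,0,0,0.0155,-0.002,0,0,0.0155,0.002,0,0,0.0145,0.006,0,0,0.0124,0.0096,0,0,0.0096,0.0124,0,0,0.006,0.0145,0,0,0.002,0.0155,0,0]'

```text
time: 47.67
tcp_pos: [0.7182, 0.1131, 0.1216]
orientation: [-179.9, -0.1, -7.2]
force: [-2.1, 6.0, 4.9]
grip_width: 0.0231
finger_force: 30.0
```

send_rows --targets '[0,0.005,0,0,-0.001,0.005,0,0,-0.001,0.004,0,0,0,0,0,0]'

```text
time: 48.0
tcp_pos: [0.7141, 0.0982, 0.1217]
orientation: [-180.0, -0.1, -7.3]
force: [3.2, 0.1, 6.1]
grip_width: 0.0234
finger_force: 30.0
```

send_rows --targets '[-0.001,0.003,0,0,0,0,0,0]'

```text
time: 48.17
tcp_pos: [0.7129, 0.0956, 0.1218]
orientation: [-180.0, -0.1, -7.3]
force: [4.4, 0.2, 5.4]
grip_width: 0.023
finger_force: 30.0
```

send_rows --targets '[-0.001,0.003,0,0,0,0,0,0]'

```text
time: 48.33
tcp_pos: [0.7115, 0.0928, 0.1218]
orientation: [-180.0, -0.1, -7.3]
force: [4.5, 0.1, 5.8]
grip_width: 0.0231
finger_force: 30.0
```

send_rows --targets '[-0.0011,0.0028,0,0,0,0,0,0]'

```text
time: 48.5
tcp_pos: [0.7103, 0.091, 0.1221]
orientation: [-179.9, -0.2, -7.3]
force: [5.2, 4.1, 6.0]
grip_width: 0.0233
finger_force: 30.0
```

send_rows --targets '[-0.0012,0.0027,0,0,0,0,0,0]'

```text
time: 48.67
tcp_pos: [0.709, 0.0891, 0.1223]
orientation: [-179.8, -0.2, -7.2]
force: [7.9, 6.5, 5.1]
grip_width: 0.0231
finger_force: 30.1
```

send_rows --targets '[-0.0012,0.0027,0,0,0,0,0,0]'

```text
time: 48.83
tcp_pos: [0.7077, 0.0871, 0.1224]
orientation: [-179.8, -0.3, -7.2]
force: [7.9, 9.9, 5.9]
grip_width: 0.0229
finger_force: 30.1
```

Run:
```python
from h import *
o=robot.get_obs(); print(o['tcp_pos'],o['force'],o['ft_torque'])
s=robot.grab_frame('side'); t=robot.grab_frame('top'); np.save('s5.npy',s)
h=cv2.cvtColor(s,cv2.COLOR_RGB2HSV); m=((h[...,0]<18)&(h[...,1]>110)&(h[...,2]>60)).astype(np.uint8)[180:230]; n,l,st,ce=cv2.connectedComponentsWithStats(m)
for i in range(1,n):
    if st[i,4]>3 and st[i,0]<400: print(st[i],ce[i])
t0=cv2.imread('pics/top0.png').astype(int).sum(2); t=t.astype(int).sum(2)
for r in range(186,200): print(r,t0[r,314:332:2],t[r,314:332:2])
```

```text
[0.70769312 0.0870787  0.12242215] [7.89768109 9.88701133 5.90528519] [ 2.32501654 -1.75990187 -0.02504868]
186 [575 541 584 587 585 582 584 591 579] [626 576 625 621 620 620 575 550 548]
187 [583 570 582 580 578 583 588 581 583] [617 614 625 621 621 623 613 553 551]
188 [589 573 585 587 585 588 584 580 580] [570 612 626 626 621 477 582 547 549]
189 [350 362 500 595 592 591 593 595 587] [343 421 541 631 626 430 568 553 552]
190 [247 283 305 324 351 482 582 591 593] [401 375 383 370 385 404 568 581 556]
191 [364 320 276 249 279 307 344 342 436] [260 293 337 390 382 346 374 358 445]
192 [259 306 373 373 353 270 244 270 288] [278 296 230 274 289 321 363 382 365]
193 [256 264 253 250 303 364 348 335 288] [296 302 156 145 175 224 266 269 313]
194 [294 277 156 149 181 249 245 286 313] [326 288 151 150 152 143 160 175 288]
195 [298 253 145 137 151 151 149 168 253] [324 271 151 142 149 151 153 147 299]
196 [317 236 123 138 134 133 151 129 292] [330 258 159 141 155 161 148 145 319]
197 [317 234 143 138 144 136 135 145 305] [341 257 153 147 151 153 159 136 289]
198 [317 229 127 141 146 135 141 140 311] [337 241 157 147 135 126 140 137 287]
199 [316 207 139 134 148 144 145 163 314] [349 219 157 142 123 126 125 142 282]
```

Lip position matches the start picture and the stop force is felt, so the stage is fully in. I'll back the handle off within the play, release and rise.

send_rows --targets '[0.0032,-0.009,0,0,0.0025,-0.0094,0,0,0,0,0,0]'

```text
time: 49.18
tcp_pos: [0.7153, 0.1042, 0.1217]
orientation: [180.0, -0.1, -7.2]
force: [2.9, 0.4, 9.3]
grip_width: 0.0233
finger_force: 30.0
```

send_rows --targets '[0,0,0,0,0,0,0,0,0,0,0,0,0,0,0,0]' --gripper 0.05

```text
time: 49.52
tcp_pos: [0.714, 0.1031, 0.1202]
orientation: [180.0, 0.1, -7.2]
force: [0.4, 0.1, -1.0]
grip_width: 0.0467
finger_force: 0.0
```

send_rows --targets '[0,0,-0.015,0,0,0,-0.025,0,0,0,-0.03,0,0,0,-0.02,0,0,0,0,0]'

```text
time: 49.93
tcp_pos: [0.7155, 0.1033, 0.2163]
orientation: [-179.9, -0.4, -7.2]
force: [0.7, -0.4, 0.2]
grip_width: 0.0497
finger_force: 0.0
```

Run:
```python
from plan import *
np.set_printoptions(legacy='1.25')
o=robot.get_obs(); print(o['tcp_pos'],o['orientation'],o['force'])
s=robot.grab_frame('side'); t=robot.grab_frame('top'); np.save('s6.npy',s); np.save('t6.npy',t)
t0=cv2.cvtColor(cv2.imread('pics/top0.png'),cv2.COLOR_BGR2RGB)
for c in('side','top'): print(c,[(np.round(x['point'],1).tolist(),round(x['p'],2)) for x in robot.pinpoint(c,'tray_floor')[:2]])
# tray outline in side: compare with first
for nm,f in(('old',cv2.cvtColor(cv2.imread('pics/side0.png'),cv2.COLOR_BGR2RGB)),('new',s)):
    print(nm,f[172,244:304:2].astype(int).sum(1),f[183,244:304:2].astype(int).sum(1))
plan((.658,.120,.19),-15,q=3)
pr,pc=proj('side',(.7165,.104,.114)); m=(s[135:165,345:370].astype(int).sum(2)<130).astype(np.uint8); n,l,st,ce=cv2.connectedComponentsWithStats(m); i=1+np.argmax(st[1:,4]); print('handle',pr,pc,st[i]+[345,135,0,0,0],ce[i]+[345,135])
```

```text
[0.71550579 0.10326533 0.21627534] [-179.92031926   -0.38247887   -7.24249228] [ 0.66795873 -0.37568232  0.17899566]
side [([177.0, 269.1], 0.73)]
top [([229.3, 241.4], 0.87)]
old [577 573 381 373 365 403 511 518 501 435 109 114  92 115 115 114 195 484
 481 517 516 489 326 283 359 542 575 580 573 576] [580 570 577 541 385 373 321 293 273 282 279 286 281 284 281 295 346 344
 343 315 320 367 349 410 419 487 539 533 573 575]
new [503 352 367 391 462 486 485 482 490 469 447 410 405 411 429 406 404 417
 463 484 318 303 272 512 545 543 533 546 550 538] [551 550 360 345 381 410 484 480 487 495 481 490 488 488 468 422 430 418
 388 364 407 382 347 277 249 340 529 541 542 556]
ROWS [-0.029, -0.005, 0.01, 0.068, -0.029, -0.003, 0.009, 0.068]
handle 152.62806278766155 357.46786463341584 [354 145   6  17  93] [356.6344086 153.2688172]
```

The handle is where expected (side column 356.6). The network puts the tray about 3 cm further to -y, so it was knocked. First I regrip the hub and lift off.

send_rows --targets '[-0.029,-0.005,0.01,0.078,-0.029,-0.003,0.009,0.078,0,0,0,0,0,0,0,0]' --gripper 0.06

```text
time: 50.47
tcp_pos: [0.6571, 0.1211, 0.1905]
orientation: [179.9, 0.2, -16.1]
force: [0.6, 0.2, 1.1]
grip_width: 0.0598
finger_force: 0.0
```

Run:
```python
from plan import *
np.set_printoptions(legacy='1.25')
o=robot.get_obs(); print(o['tcp_pos'],o['orientation'])
plan((.6582,.1199,.0945),-16,q=4,n=1)
t=np.load('t6.npy').astype(int); s=np.load('s6.npy')
print(at_z('top',(229.3,241.4),.002),at_z('side',(177.0,269.1),.002),at_z('top',(228.1,232.7),.002))
for r in (216,226,236): print(r,t[r,196:280:2].sum(1))
for c in (232,240,250): print(c,t[200:256:2,c].sum(1))
```

```text
[0.65713062 0.12105045 0.19050681] [ 1.79928482e+02  1.62477286e-01 -1.61016732e+01]
ROWS [0.0013, 0.0008, 0.096, -0.0018]
[0.46368222 0.26098261 0.002     ] [0.45117761 0.26063571 0.002     ] [0.46737681 0.29342093 0.002     ]
216 [594 591 591 595 591 590 589 589 588 566 312 339 354 347 354 351 364 357
 356 352 354 362 356 362 189 150 208 226 236 242 245 246 252 262 250 247
 250 252 249 245 238 235]
226 [584 586 587 590 593 585 591 592 593 483 271 515 515 443 441 453 440 443
 444 470 530 526 534 544 306 149 200 236 228 234 248 247 252 245 250 241
 245 250 243 246 245 245]
236 [592 593 592 589 596 593 586 588 588 361 310 507 528 540 514 504 492 517
 530 534 532 497 448 451 320 156 214 230 244 252 242 244 246 249 249 246
 243 249 251 257 243 236]
232 [584 577 582 583 583 584 532 294 356 497 535 504 463 444 450 444 449 477
 530 536 539 535 538 541 477 382 398 550]
240 [582 586 583 589 586 590 533 334 356 458 535 545 544 534 536 537 534 468
 448 448 441 454 497 541 475 342 392 463]
250 [226 213 223 229 223 238 229 221 226 221 228 224 229 236 231 231 234 226
 230 220 229 234 229 226 224 221 217 221]
```

send_rows --targets '[0.001,0.0008,0.02,0,0,0,0.025,0,0,0,0.02,0,0,0,0.016,0,0,0,0.01,0,0,0,0.005,0,0,0,0,0]'

```text
time: 51.05
tcp_pos: [0.6594, 0.1194, 0.0951]
orientation: [180.0, 0.1, -16.2]
force: [-0.0, -0.4, 0.0]
grip_width: 0.0602
finger_force: 0.0
```

send_rows --targets '[0,0,0,0,0,0,0,0,0,0,0,0,0,0,0,0,0,0,0,0,0,0,0,0]' --gripper 0.01

```text
time: 51.55
tcp_pos: [0.6593, 0.1195, 0.0963]
orientation: [180.0, -0.0, -16.2]
force: [1.8, 1.1, -3.0]
grip_width: 0.0241
finger_force: 29.9
```

send_rows --targets '[0,0,-0.004,0,0,0,-0.008,0,0,0,-0.012,0,0,0,-0.015,0,0,0,-0.02,0,0,0,-0.03,0,0,0,0,0]'

```text
time: 52.13
tcp_pos: [0.6608, 0.1201, 0.1923]
orientation: [-179.8, -0.4, -16.2]
force: [1.2, 0.3, -2.0]
grip_width: 0.0238
finger_force: 29.9
```

send_rows --targets '[0,0.03,0,0,0,0.03,0,0,0,0.03,0,0,0,0.03,0,0,0,0.03,0,0,0,0.03,0,0,0,0.02,0,0,0,0,0,0]'

```text
time: 52.8
tcp_pos: [0.6023, -0.0757, 0.185]
orientation: [180.0, 0.0, -16.4]
force: [0.0, -0.4, -4.0]
grip_width: 0.024
finger_force: 29.9
```

Run:
```python
from h import *
o=robot.get_obs(); print(o['tcp_pos'],o['orientation'],o['force'],o['grip_width'])
t=robot.grab_frame('top'); s=robot.grab_frame('side'); np.save('t7.npy',t); np.save('s7.npy',s)
ti=t.astype(int)
for r in (216,226,236): print(r,ti[r,206:290:2].sum(1))
for c in (226,240,255): print(c,ti[200:256,c].sum(1))
im=np.zeros((480,800,3),np.uint8)
im[:,:420]=cv2.resize(t[180:260,200:270],(420,480),interpolation=cv2.INTER_CUBIC)
im[:,430:]=cv2.resize(s[120:220,240:340],(370,480))[:, :370]
cv2.imwrite('pics/c14.png',cv2.cvtColor(im,cv2.COLOR_RGB2BGR))
```

```text
[ 0.60233989 -0.07568277  0.18503869] [ 1.79965755e+02  3.12297363e-02 -1.63591110e+01] [ 3.14469954e-03 -4.28518939e-01 -4.00047253e+00] 0.02399983325624043
216 [569 564 567 569 548 307 325 344 338 339 348 348 338 339 340 347 345 337
 330 331 340 360 335 349 362 333 342 354 341 354 334 337 394 498 564 565
 567 561 563 565 556 562]
226 [566 570 566 567 460 253 493 491 429 429 432 427 432 421 448 504 509 510
 514 516 517 511 509 501 433 421 424 469 520 516 526 479 350 436 561 564
 566 561 571 565 567 559]
236 [570 565 559 565 344 290 491 505 514 501 472 475 490 512 512 514 462 432
 435 433 430 435 494 514 515 520 517 521 515 518 517 463 340 527 560 561
 547 552 565 564 565 560]
226 [556 549 554 558 559 560 562 567 569 564 566 561 510 385 236 304 348 350
 482 515 516 488 442 424 421 427 432 435 445 448 436 432 415 421 421 441
 472 511 522 516 505 515 519 507 520 524 510 512 445 468 379 374 374 378
 530 567]
240 [555 564 568 562 560 561 559 557 563 556 564 559 520 478 321 309 337 337
 436 506 513 515 522 511 520 514 510 513 510 503 520 523 500 490 453 437
 432 421 437 431 427 427 430 451 470 508 518 519 470 409 318 362 377 385
 439 532]
255 [562 558 568 561 560 560 553 556 561 563 562 565 506 433 374 383 350 341
 402 494 507 512 507 485 452 432 423 430 426 433 428 474 507 520 523 513
 518 521 522 518 525 519 521 524 524 510 515 508 467 406 360 363 375 374
 528 561]
```

View pics/c14.png

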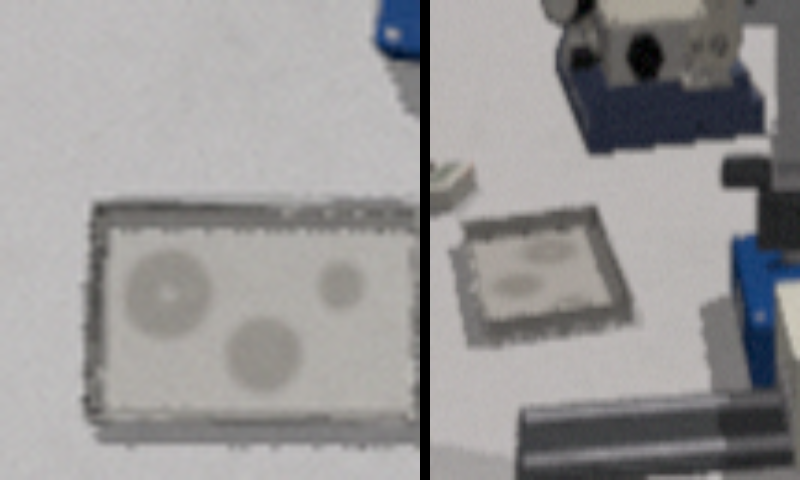

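The tray has been shifted: rim columns 216 to 270, rows 214 to 249, square to world and empty; the rails show the stage is in. I'll compute its centre and carry the crank there.

Run:
```python
from plan import *
np.set_printoptions(legacy='1.25')
print(at_z('top',(231.7,243.3),.016), [at_z('top',p,.016)[:2].round(3) for p in((214.3,243),(249,243),(232,216),(232,270.5))])
plan((.462,.255,.185),1,q=3)
```

```text
[0.45415896 0.25076591 0.016     ] [array([0.518, 0.255]), array([0.391, 0.249]), array([0.451, 0.351]), array([0.455, 0.151])]
ROWS [-0.019, -0.023, 0.0, -0.025, -0.018, -0.023, 0.0, -0.025, -0.018, -0.024, 0.0, -0.025, -0.017, -0.024, 0.0, -0.025, -0.017, -0.025, 0.0, -0.025, -0.016, -0.025, 0.0, -0.025, -0.015, -0.026, 0.0, -0.025, -0.015, -0.026, 0.0, -0.025]
ROWS [-0.014, -0.026, 0.0, -0.025, -0.013, -0.026, 0.0, -0.025, -0.013, -0.027, 0.0, -0.025, -0.012, -0.027, 0.0, -0.025]
```

send_rows --targets '[-0.019,-0.023,0,-0.025,-0.018,-0.023,0,-0.025,-0.018,-0.024,0,-0.025,-0.017,-0.024,0,-0.025,-0.017,-0.025,0,-0.025,-0.016,-0.025,0,-0.025,-0.015,-0.026,0,-0.025,-0.015,-0.026,0,-0.025]'

```text
time: 53.57
tcp_pos: [0.5077, 0.1488, 0.1851]
orientation: [-180.0, -0.0, -4.6]
force: [0.6, -0.2, -4.5]
grip_width: 0.0235
finger_force: 30.0
```

send_rows --targets '[-0.015,-0.025,0,-0.025,-0.015,-0.025,0,-0.025,-0.015,-0.026,0,-0.025,-0.014,-0.026,0,-0.025,0,0,0.02,0,0,0,0.02,0,0,0,0.01,0,0,0,0,0]'

```text
time: 54.23
tcp_pos: [0.453, 0.2512, 0.1329]
orientation: [179.9, 0.2, 1.1]
force: [0.4, 0.2, -4.3]
grip_width: 0.0234
finger_force: 30.0
```

Run:
```python
from plan import *
np.set_printoptions(legacy='1.25')
o=robot.get_obs(); print(o['tcp_pos'],o['orientation'],o['force'],o['grip_width'])
plan((.455,.251,.056),1,q=4,n=1)
s=robot.grab_frame('side'); robot.grab_frame('top')
for q in('crank_socket','crank_hub','crank_handle','tray_floor'):print(q,[(np.round(x['point'],1).tolist(),round(x['p'],2)) for x in robot.pinpoint('side',q)[:2]])
p=o['tcp_pos']; print([np.round(proj('side',(p[0],p[1],p[2]-d)),1) for d in(.0513,-.0007)], proj('side',(.4545,.251,.002)))
```

```text
[0.4530366  0.25119841 0.13293636] [179.92001942   0.20690397   1.08027256] [ 0.39924631  0.22086761 -4.31462753] 0.023350167965506173
ROWS [0.002, 0.0002, 0.0769, 0.0014]
crank_socket []
crank_hub [([144.3, 266.2], 0.66)]
crank_handle [([131.3, 282.5], 0.92)]
tray_floor [([175.8, 267.1], 0.96)]
[array([155.7, 268.3]), array([140.7, 267.2])] (177.89386339782038, 270.4069858649186)
```

send_rows --targets '[0.001,0,0.018,0,0.001,0,0.02,0,0,0,0.016,0,0,0,0.012,0,0,0,0.007,0,0,0,0.003,0,0,0,0,0]'

```text
time: 55.12
tcp_pos: [0.4564, 0.2509, 0.059]
orientation: [180.0, 0.0, 1.0]
force: [-0.2, -0.9, -4.2]
grip_width: 0.0235
finger_force: 30.0
```

send_rows --targets '[0,0,0.0015,0,0,0,0,0,0,0,0,0]'

```text
time: 55.37
tcp_pos: [0.4566, 0.2511, 0.0581]
orientation: [-180.0, -0.1, 1.0]
force: [-0.6, -0.1, -4.1]
grip_width: 0.0239
finger_force: 30.0
```

send_rows --targets '[0,0,0.0025,0,0,0,0,0,0,0,0,0]'

```text
time: 55.62
tcp_pos: [0.4563, 0.2509, 0.0549]
orientation: [180.0, 0.0, 1.0]
force: [0.0, -0.2, -3.5]
grip_width: 0.0236
finger_force: 30.0
```

send_rows --targets '[0,0,0.0015,0,0,0,0,0,0,0,0,0]'

```text
time: 55.87
tcp_pos: [0.4563, 0.2509, 0.0534]
orientation: [180.0, 0.0, 1.0]
force: [-0.7, 0.8, -4.7]
grip_width: 0.0237
finger_force: 30.0
```

send_rows --targets '[0,0,0.001,0,0,0,0,0,0,0,0,0]'

```text
time: 56.12
tcp_pos: [0.4566, 0.2509, 0.053]
orientation: [-180.0, -0.0, 1.0]
force: [-2.2, -3.0, 5.2]
grip_width: 0.0238
finger_force: 30.0
```

Contact at the expected height. I'll release, withdraw and check.

send_rows --targets '[0,0,0,0,0,0,0,0,0,0,0,0,0,0,0,0]' --gripper 0.06

```text
time: 56.45
tcp_pos: [0.4564, 0.251, 0.0525]
orientation: [-180.0, -0.0, 1.0]
force: [-0.5, 0.0, 0.7]
grip_width: 0.0466
finger_force: 0.0
```

send_rows --targets '[0,0,-0.01,0,0,0,-0.02,0,0,0,-0.03,0,0,0,-0.03,0,0,0,-0.03,0,0,0,-0.03,0]'

```text
time: 56.95
tcp_pos: [0.4561, 0.2508, 0.2048]
orientation: [-180.0, -0.0, 1.0]
force: [0.0, 0.4, 0.1]
grip_width: 0.0604
finger_force: 0.0
```

send_rows --targets '[-0.01,0.03,0,0,-0.01,0.03,0,0,-0.01,0.03,0,0,-0.01,0.03,0,0,-0.005,0.03,0,0,0,0.03,0,0,0,0.03,0,0,0,0.03,0,0]'

```text
time: 57.62
tcp_pos: [0.4153, 0.0088, 0.2034]
orientation: [180.0, -0.1, 1.0]
force: [0.0, 0.1, -0.1]
grip_width: 0.0602
finger_force: 0.0
```

send_rows --targets '[0,0.03,0,0,0,0.03,0,0,0,0.03,0,0,0,0.03,0,0,0,0,0,0,0,0,0,0]'

```text
time: 58.12
tcp_pos: [0.4176, -0.1107, 0.2029]
orientation: [-180.0, -0.0, 0.9]
force: [-0.5, 0.9, -0.3]
grip_width: 0.0601
finger_force: 0.0
```

Run:
```python
from h import *
o=robot.get_obs(); print(o['time'],o['tcp_pos'],o['force'])
s=robot.grab_frame('side'); t=robot.grab_frame('top')
for c in('side','top'):
  for q in('crank_hub','crank_handle','crank_socket','tray_floor','stage_deck','sample_1_centre','empty_1_centre'):print(c,q,[(np.round(x['point'],1).tolist(),round(x['p'],2)) for x in robot.pinpoint(c,q)[:3]])
for n,X in(('hub',(.4565,.251,.054)),('handle',(.5165,.252,.074)),('htop',(.5165,.252,.098)),('hubtop',(.4565,.251,.068)),('tray',(.4545,.251,.002))): print(n,np.round(proj('side',X),1),np.round(proj('top',X),1))
a=t[205:255,205:280].astype(int).sum(2)
for r in range(0,50,2): print(205+r,a[r,::3])
ti=t.astype(int).sum(2)
for r in range(186,197): print(r,ti[r,314:332:2])
```

```text
58.1167 [ 0.41759991 -0.11067312  0.20292907] [-0.4502018   0.86711211 -0.31019425]
side crank_hub [([165.1, 269.9], 0.64)]
side crank_handle [([152.7, 285.4], 0.97)]
side crank_socket [([178.9, 270.9], 0.67)]
side tray_floor [([176.5, 268.6], 0.91)]
side stage_deck []
side sample_1_centre []
side empty_1_centre [([246.1, 355.9], 0.81)]
top crank_hub [([231.5, 242.0], 0.52)]
top crank_handle [([212.9, 237.7], 0.56)]
top crank_socket [([231.7, 242.5], 0.53)]
top tray_floor [([230.7, 242.9], 0.96)]
top stage_deck []
top sample_1_centre []
top empty_1_centre [([198.4, 391.9], 0.78)]
hub [163.5 270. ] [230.4 241.2]
handle [156.1 287.2] [213.  240.7]
htop [149.3 286.9] [212.3 239.3]
hubtop [159.5 269.7] [230.1 240.4]
tray [177.9 270.4] [231.8 244. ]
205 [548 537 542 542 533 545 547 538 539 544 540 535 551 537 540 538 476 479
 473 542 541 543 544 530 537]
207 [542 539 538 541 542 538 534 543 541 540 544 538 541 538 542 510 466 481
 477 545 543 539 535 536 541]
209 [540 536 542 543 548 530 542 544 539 535 538 537 541 540 503 473 470 482
 543 548 539 549 535 538 542]
211 [540 542 547 539 538
[... 2091 characters left out ...]
403 392 447 459 535 540]
251 [551 536 537 527 348 362 355 355 359 361 353 351 345 353 347 352 350 350
 355 359 371 344 481 529 549]
253 [540 534 542 531 367 363 363 369 364 367 363 362 366 355 365 368 353 368
 366 360 361 356 482 548 537]
186 [574 538 581 572 572 578 582 583 577]
187 [570 572 576 583 579 577 581 580 576]
188 [579 564 580 587 574 583 593 573 575]
189 [345 391 508 588 576 586 589 581 577]
190 [340 348 352 342 363 492 572 587 585]
191 [233 271 310 369 356 348 361 363 468]
192 [258 256 210 255 274 302 342 356 351]
193 [282 294 139 148 161 190 243 253 308]
194 [289 275 140 140 137 144 153 153 258]
195 [306 253 141 145 135 137 135 138 279]
196 [307 238 141 136 149 131 132 131 301]
```

```bash
python3 -c "
from station import robot
print(robot.job_done())"
```

```text
the job is handed in; nothing more can be done
None
```

I handed the job in at about 58 s: all three orange boxes are on the stage and wound fully in under the hood, the grey boxes were left in place, and the crank stands upright in the steel tray, which had been knocked about 4 cm aside.

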